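# Clamp the brass washer in the bench micrometer by its ratchet

### The job

Measure the brass washer: lay it flat in the four-pin nest of the bench micrometer's pulled-out slide, push the slide fully home under the spindle, then turn the ratchet knob on top clockwise until it slips on the clamped washer. Stop soon after it starts to slip and let go: the white stripe on the knob should then stand 15 to 45 degrees past the red line on the thimble. Leave the washer clamped, and leave the other things where they are.

Things in the scene. Friction and masses are not known exactly. Their poses are not given: they have to be found in the camera images.
- brass_washer: The work: a brass-coloured round washer, 40 mm outer diameter with an 11 mm bore, 9 to 14 mm thick, different each time (the thickness is what is to be measured), 0.09 to 0.17 kg, lying flat on the table. Origin: centre of its underside.
- gauge: Bench micrometer fixed on the table: aluminium base plate (x 110 mm, y -215 to 75 mm, 16 mm high) with a grey C-frame. Origin: on the table top on the vertical spindle axis, z up. The slide is pulled out towards its -y. Column at y 45 to 75 mm, 44 mm wide, top at z 156 mm; its arm reaches over the axis to y = -18 mm, z 116 to 150 mm. Two rails, tops 22 mm up, flank the slide at x 19 to 29 mm either side.
- slide: Steel bar, 29 mm wide (gauge x), 12 mm thick, top 30 mm above the table, running along gauge y; fingers spread along gauge x pass beside it, down to the rails. About 3 N of friction; it stays where it is left. Origin: nest_seat; axes as the gauge's.
- nest_seat (a point): Centre of the nest floor on the slide, 30 mm above the table. The washer lies flat here between four upright pins (6 mm diameter, 7 mm high, tapered tops) at gauge x = +-11, y = +-21.1 mm from this point, with about 0.8 mm play all round. At the start 90 to 110 mm towards gauge -y of the spindle axis; exactly on the axis when the slide is home against its stop.
- push_post (a point): Centre of the top of the slide's black push post: a cylinder 14 mm in diameter standing 40 mm above the bar (top 70 mm above the table), 85 mm towards gauge -y from nest_seat. Push it towards gauge +y (or pinch it) to bring the slide home.
- spindle: The spindle; origin at the centre of the flat underside of its round steel foot (20 mm diameter). It does not turn; it moves down 12 mm per turn of the thimble. At the start its foot is high enough for the washer to pass under.
- thimble: Aluminium drum, 34 mm diameter, 32 mm high, on top of the arm on the spindle axis; origin: centre of its underside, 150 mm above the table; z up, its x axis points to the short red line on its upper rim. Clockwise from above it drives the spindle down, with 0.05 N m of friction. Do not grip the drum itself: it would overload the washer.
- knob: Ratchet knob: clockwise from above it carries the thimble along (0.05 N m). Once the foot bears on the washer the thimble stands still and the knob slips at a steady 0.09 N m, clamping with 20 to 27 N, which stays when let go. It is sprung (0.4 N m/rad): it leads by 7 degrees while carrying, 13 while slipping, and springs back when let go. Turned back, it unclamps. Origin: centre of its underside.
- knob_grip (a point): The knob's middle, on the spindle axis, 200 mm above the table: a dark knurled cylinder, 25 mm diameter, 30 mm high (185 to 215 mm above the table), 2.5 mm above the thimble; grip it from above. The resistance to turning is the sure sign of slip while the knob is held.
- knob_mark (a point): A point on the outer part of the white stripe on the knob's top, 10 mm from the axis. At the start it lies in the direction of the red line on the thimble (thimble +x); when the knob slips clockwise it moves ahead of the line, towards thimble -y. What counts is where it stands after the knob is let go.
- steel_washer: Another washer, steel-coloured, 40 mm in diameter, 10 mm thick; leave it alone. Origin: centre of its underside.
- black_washer: Another washer, black plastic, 40 mm in diameter, 12 mm thick; leave it alone. Origin: centre of its underside.
- setting_pin: Steel setting standard, an upright cylinder 22 mm in diameter and 50 mm high with a green band; leave it alone. Origin: centre of its underside.
- screwdriver: Orange-handled screwdriver lying on the table beyond the washers; leave it alone.
- cleaner: White bottle with blue cap, 52 mm in diameter, 130 mm high; leave it alone. Origin: centre of its underside.
- parts_tray: Blue divided tray, 120 by 160 by 35 mm, at the right; leave it alone. Origin: centre of its underside.

How it is judged:
By the outcome, as a careful person would: the job done as asked, in the order asked, and still so for the second after the job is handed in, with the robot touching nothing.
It also fails if it takes over 72 s, if anything falls off the work surface, if the arm or the gripper's body presses on something with over 40 N, if the wrist force passes 120 N, or if a joint passes its speed limit or range.

### The arm

A 7-joint arm with a two-finger parallel gripper is mounted at the origin on the work surface. World frame = base frame: x ahead of the robot, y to its left, z up, the work surface at z = 0. Lengths are in m, angles in degrees, forces in N, time in s.
With the tool pointing down it reaches from about 0.4 to 0.875 m from the base axis. Payload 6.5 kg.
Tool frame: the origin (TCP) lies at the very end of the fingers, on their centre line; the grasp point (between the pads) lies bot.pinch_z behind it (bot.pinch_z is the distance from the TCP to the grasp point, in m); z points along the fingers, y is the direction in which the jaws open and shut (so a half turn about z gives the same grasp; the last joint's range is limited). The gripper opens to 85 mm and grips with 20 to 120 N. Pads are 22 mm wide; open, the fingers measure 114 mm over their backs; the gripper's body (76 mm by 85 mm) begins 54 mm behind the grasp point. The pads swing forward as they close: fully open they stand 13 mm farther back than shut.
Start: joints at [67.54, 30.733, -0.252, 88.115, 0.149, 61.152, -4.079], TCP at [0.208, -0.616, 0.231] pointing down, gripper open.
Joint ranges: [-154.64, 154.64], [-21.42, 123.67], [-72.66, 72.17], [13.99, 137.28], [-74.86, 254.86], [10.95, 109.41], [-158.01, 158.01]. Speed limits (degrees/s): [136.94, 136.94, 180, 180, 180, 180, 180].

### API

Orientations are given as [roll, pitch, yaw] about the fixed x, y, z axes, in that order (R = Rz(yaw) Ry(pitch) Rx(roll)).
In Python, from cell import bot gives the robot as it stands.
- The arm moves only by the tool carry_out, never from a script. Its argument "motion" is a list of rows, each a list of 3 entries, a list of its own where there are three numbers: the finger opening in cm, from 0 to 8.54, then the shift along the tool's x, y, z in cm, then the turn about the tool's z in rad. A call has 1 to 12 rows; each row is the pose to reach, as a shift and turn from the pose commanded when the call began, along the tool's axes at that moment; what a row does not reach only later rows make up. A row lasts 1/12 s, in which the tool goes at most 41.7 mm and 7.16 degrees, less where a joint would pass 70% of its speed; a pose out of reach is approached as far as the arm can. A call with a gripper value outside its range is refused whole. The fingers move at their own pace and stop on an object; "newtons" is the grip in N (left out, the last holds). Time passes only in rows, so rows that repeat a pose let the fingers close. It gives the time, the measured TCP pose, the force and the opening at its end, in the units of the state.
- bot.read_state(): the state, without advancing time (a new reading comes with each control period).
- bot.capture(name): name is "scene" or "top" or "wrist"; returns a dict with "frame" (384x512x3 uint8, red, green, blue), "z_map" (384x512 float32, m along the optical axis (not along the pixel's ray), 0 where there is no reading), "vertical_fov" (degrees; the focal length in pixels is half the picture's height over the tangent of half this angle, whatever the lens; pixels are square), "cx", "cy" (the principal point, pixels), "camera_from_world" (4x4, takes a point from world to camera coordinates). Camera axes: x right, y up, looking along -z (the intrinsics and any distortion apply to the point x, -y, -z); pixel columns grow to the right and rows downward; lengths in m; the calibration is good to about 2 mm. The wrist camera is an equidistant fisheye: a pixel r from the principal point sees the ray r / f radians off the axis. A picture is of the moment at which its call begins.
- bot.close_job(): hands the job in, once; it reports no verdict.
The state is a dict: "time_s": time; "joint_positions": joint angles; "dq": joint speeds; "joint_efforts": joint torques, N m; "position": TCP position; "tcp_rot": TCP orientation; "contact_force": force on the tool from outside, world axes, zero at the start; "torque": the same for the moment, N m; "finger_gap": opening from 0.0 (shut) to 1.0 (fully open).
Only numpy, scipy, OpenCV 4.12 (cv2) and the standard library are available. Lean on these libraries where they do the work, as an engineer would, in place of code of your own. Each camera call takes 0.05 s, during which the arm holds its last target.

## Working session

There is one attempt and no reset: what is moved stays moved. The work goes in short steps, Python scripts to look and compute and a tool call to move; the robot and the scene stay as the last step left them, time stands still between calls to the robot, and variables do not carry over. Pictures are saved under pics/ and viewed, and the job is handed in when it is done.

Besides the shell and the picture viewer there is one more tool, called after "Call:" by a JSON object that holds its "api" and its "payload". carry_out: Moves the arm, as the interface text tells. Its arguments: {"type":"object","properties":{"motion":{"type":"array"},"newtons":{"type":"number"}},"required":["motion"]}

```bash
ls; mkdir -p pics; cat > h.py <<'E'
import numpy as np, cv2
from cell import bot
def foc(c): return c["frame"].shape[0]/2/np.tan(np.radians(c["vertical_fov"])/2)
def ray(c,u,v,fish=False):
    f=foc(c); x=(u-c["cx"]); y=(v-c["cy"])
    if fish:
        r=np.hypot(x,y); t=r/f; s=np.sin(t)/r if r>1e-9 else 0
        d=np.array([x*s,-y*s,-np.cos(t)])
    else: d=np.array([x/f,-y/f,-1.])
    T=np.linalg.inv(c["camera_from_world"]); return T[:3,3],T[:3,:3]@d
def onz(c,u,v,z,fish=False):
    o,d=ray(c,u,v,fish); return o+d*(z-o[2])/d[2]
def proj(c,p,fish=False):
    q=c["camera_from_world"]@np.r_[p,1]; x,y,z=q[0],-q[1],-q[2]; f=foc(c)
    if fish:
        r=np.hypot(x,y); t=np.arctan2(r,z); k=f*t/max(r,1e-9); return c["cx"]+x*k,c["cy"]+y*k
    return c["cx"]+f*x/z,c["cy"]+f*y/z
def save(c,n): cv2.imwrite("pics/"+n+".png",c["frame"][...,::-1])
E
python3 - <<'E'
from h import *
import pickle
print(bot.read_state(), bot.pinch_z)
for n in ["scene","top","wrist"]:
    c=bot.capture(n); save(c,n+"0"); pickle.dump(c,open(n+"0.pkl","wb")); print(n,c["vertical_fov"],c["cx"],c["cy"],np.linalg.inv(c["camera_from_world"]).round(3).tolist())
E
```

```text
pics
{'time_s': 0.0, 'joint_positions': array([67.54078157, 30.77910664, -0.2542621 , 88.17251198,  0.14807213,
       61.15475971, -4.0776997 ]), 'dq': array([ 0.05607079,  0.06143709, -0.0533186 ,  0.01978911,  0.02581498,
       -0.03667635,  0.00843747]), 'joint_efforts': array([ 2.55461227e-04, -5.83415616e+01,  1.04855776e+00, -2.59097743e+01,
        1.23199963e-02,  9.63170693e-03,  2.97153679e-05]), 'position': array([ 0.20780506, -0.61518017,  0.23038259]), 'tcp_rot': array([-1.79894181e+02,  6.99703479e-03,  1.86716513e+01]), 'contact_force': array([0.91206118, 0.11552765, 0.45849646]), 'torque': array([-0.0480045 ,  0.01061866, -0.01935519]), 'finger_gap': 1.0004081467099166} 0.0187
scene 42.771379653107985 255.0606036741259 191.12723604296434 [[0.858, -0.348, 0.377, 1.095], [0.513, 0.557, -0.654, -0.954], [0.017, 0.754, 0.656, 1.005], [0.0, 0.0, 0.0, 1.0]]
top 43.477451288064586 255.87713315632396 195.61606408572794 [[0.023, 0.995, -0.097, 0.488], [-1.0, 0.023, -0.006, -0.126], [-0.003, 0.097, 0.995, 1.307], [0.0, 0.0, 0.0, 1.0]]
wrist 65.70646984690485 252.72500081302078 193.99188283277846 [[0.321, 0.912, 0.256, 0.272], [-0.947, 0.309, 0.085, -0.594], [-0.002, -0.27, 0.963, 0.372], [0.0, 0.0, 0.0, 1.0]]
```

View pics/scene0.png

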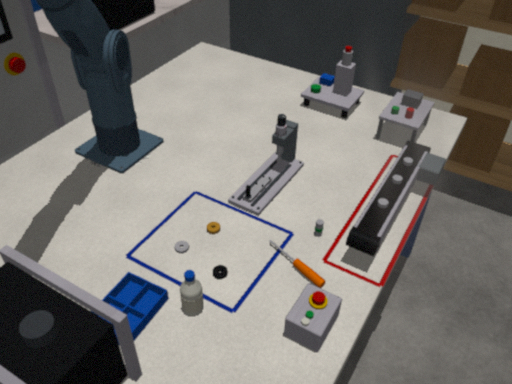

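View pics/top0.png

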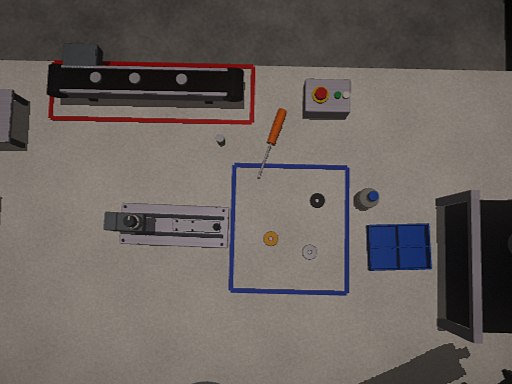

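View pics/wrist0.png

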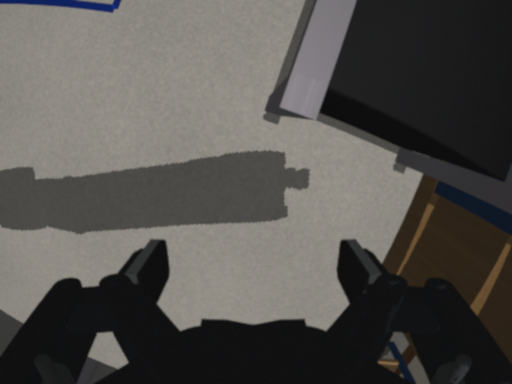

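```bash
python3 - <<'E'
from h import *
import pickle
c=pickle.load(open("top0.pkl","rb")); s=pickle.load(open("scene0.pkl","rb"))
im=c["frame"]
a=cv2.resize(im[190:265,95:245],None,fx=5,fy=5,interpolation=cv2.INTER_CUBIC); cv2.imwrite("pics/topcrop.png",a[...,::-1])
a=cv2.resize(s["frame"][105:215,220:310],None,fx=5,fy=5,interpolation=cv2.INTER_CUBIC); cv2.imwrite("pics/scenecrop.png",a[...,::-1])
hsv=cv2.cvtColor(im,cv2.COLOR_RGB2HSV)
m=cv2.inRange(hsv,(10,110,80),(28,255,255)); 
n,l,st,ce=cv2.connectedComponentsWithStats(m)
for i in range(1,n):
    if st[i,4]>20: print(st[i],ce[i],onz(c,*(st[i,:2]+(st[i,2:4]-1)/2.),.011))
hs=cv2.cvtColor(s["frame"],cv2.COLOR_RGB2HSV); m=cv2.inRange(hs,(10,110,80),(28,255,255))
n,l,st,ce=cv2.connectedComponentsWithStats(m)
for i in range(1,n):
    if st[i,4]>20: print('s',st[i],ce[i],onz(s,*ce[i],.011))
# depth around washer
print(c["z_map"][236:243:2,262:280:2])
E
```

```text
[312  86  17  17 103] [319.53398058  94.87378641] [ 0.90100333 -0.28868774  0.011     ]
[268 108  18  35 267] [276.74157303 124.81273408] [ 0.81104706 -0.17031216  0.011     ]
[264 231  14  15 151] [270.51655629 238.1986755 ] [ 0.50180581 -0.16018506  0.011     ]
s [476   0  16   4  30] [484.3   1. ] [0.78630059 2.14810626 0.011     ]
s [474  19   9   9  26] [478.92307692  23.30769231] [0.82995522 1.7945636  0.011     ]
s [487  23  25  11 116] [501.04310345  28.35344828] [0.94058322 1.789819   0.011     ]
s [453  64  15  15 117] [459.82051282  71.41880342] [0.87400612 1.19294676 0.011     ]
s [453  79   8  10  27] [456.88888889  84.48148148] [0.89168384 1.06676707 0.011     ]
s [450  95  62  25 441] [483.85260771 107.43310658] [1.02669856 0.93709728 0.011     ]
s [500 141  12  15  96] [506.19791667 147.6875    ] [1.14981601 0.69952642 0.011     ]
s [448 161  64  29 536] [482.37873134 175.37126866] [1.11081889 0.49455105 0.011     ]
s [493 162  19  13 110] [502.71818182 167.32727273] [1.15984633 0.57511966 0.011     ]
s [207 222  13  12 119] [212.94957983 227.16806723] [ 0.50237634 -0.16154254  0.011     ]
s [293 259  32  28 343] [308.51311953 272.77259475] [ 0.80763346 -0.16809484  0.011     ]
s [309 294  19  15 127] [317.53543307 302.7007874 ] [ 0.86812888 -0.24121423  0.011     ]
[[1.3025544 1.2925894 1.2942767 1.2891024 1.2912544 1.2903944 1.2942007
  1.2921859 1.2989774]
 [1.3064972 1.293581  1.2885517 1.294938  1.3076594 1.3018111 1.2915313
  1.2903751 1.2980095]
 [1.3076942 1.2907403 1.2902442 1.2877648 1.3005542 1.2878345 1.2898276
  1.2868967 1.3002777]
 [1.3028215 1.2890906 1.2859141 1.2899718 1.2900399 1.2906297 1.2908696
  1.2874937 1.2995049]]
```

View pics/topcrop.png

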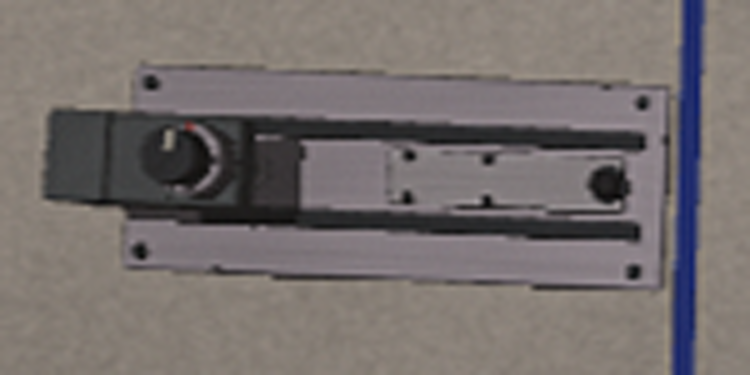

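View pics/scenecrop.png

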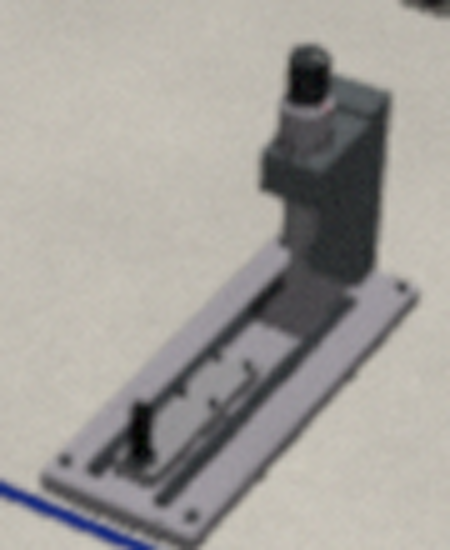

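```bash
python3 - <<'E'
from h import *
import pickle
c=pickle.load(open("top0.pkl","rb"))
P=lambda u,v,z: onz(c,u/5+95-.4,v/5+190-.4,z)
for n,(u,v,z) in dict(TL=(137,66,.016),TR=(668,87,.016),BR=(660,288,.016),BL=(124,267,.016),p1=(409,155,.035),p2=(488,159,.035),p3=(407,197,.035),p4=(487,201,.035),post=(607,184,.07),knob=(172,157,.215)).items(): print(n,P(u,v,z).round(4))
im=c["frame"]; 
# plate mask: purple-ish gray vs table via HSV hue
hsv=cv2.cvtColor(im,cv2.COLOR_RGB2HSV); sub=im[190:265,95:245].astype(int)
m=((sub[...,2]-sub[...,1]>4)&(sub.sum(2)>240)).astype(np.uint8)
m=cv2.morphologyEx(m,cv2.MORPH_CLOSE,np.ones((15,15)))
m=cv2.morphologyEx(m,cv2.MORPH_OPEN,np.ones((5,5)))
ct=max(cv2.findContours(m,0,2)[0],key=cv2.contourArea); r=cv2.minAreaRect(ct);print(r)
b=cv2.boxPoints(r)+[95,190]
for q in b: print(q,onz(c,*q,.016).round(4))
E
```

```text
TL [0.5868 0.2417 0.016 ]
TR [ 0.5821 -0.0446  0.016 ]
BR [ 0.4746 -0.0435  0.016 ]
BL [0.479  0.2432 0.016 ]
p1 [0.5415 0.09   0.035 ]
p2 [0.5404 0.0482 0.035 ]
p3 [0.5194 0.0902 0.035 ]
p4 [0.5183 0.0479 0.035 ]
post [ 0.5276 -0.0182  0.07  ]
knob [0.5306 0.1671 0.215 ]
((82.48735046386719, 35.4424934387207), (114.21052551269531, 74.14116668701172), 1.6365771293640137)
[119.34665298 260.86704254] [0.4317 0.2409 0.016 ]
[121.46411514 186.75611806] [0.6302 0.2453 0.016 ]
[235.62805176 190.01794434] [ 0.6285 -0.0633  0.016 ]
[233.5105896 264.1288681] [ 0.4303 -0.0632  0.016 ]
```

```bash
python3 - <<'E'
from h import *
import pickle
c=pickle.load(open("top0.pkl","rb"))
f=foc(c); zm=c["z_map"]; v,u=np.mgrid[:384,:512]
p=np.stack([(u-c["cx"])/f*zm,-(v-c["cy"])/f*zm,-zm,np.ones_like(zm)],-1)@np.linalg.inv(c["camera_from_world"]).T
b=p[190:345,430:512]; b=b[zm[190:345,430:512]>0]
m=b[:,2]>.05
print(b[m][:,:3].min(0),b[m][:,:3].max(0))
for y0 in np.arange(-.7,-.4,.04):
    q=b[m&(abs(b[:,1]-y0)<.02)]
    if len(q): print(y0.round(2),len(q),q[:,0].min(),q[:,0].max(),np.percentile(q[:,2],[5,50,95]))
print((p[150:330,180:300,2]>.05).sum())
# washer height
w=p[231:246,264:278,2]; t=p[250:280,240:290,2]; print(np.median(t), np.percentile(w,[10,50,75,90]))
E
```

```text
[ 0.2799846  -0.70872394  0.05003828] [ 0.620012   -0.60193672  0.23428183]
-0.7 1398 0.30161489122174867 0.6003693851070339 [0.19659823 0.20020693 0.22668319]
-0.66 2361 0.3001341276579236 0.5993515049202239 [0.19656447 0.20002624 0.2036692 ]
-0.62 4938 0.27998459992675717 0.6200120042335084 [0.06111372 0.15554898 0.22170082]
105
-0.0008173557812197751 [-0.00077976  0.01129221  0.01358528  0.01464164]
```

Call:
{"api": "carry_out", "payload": {"motion": [[8.5,[6.7,-10.4,0],0],[8.5,[6.7,-10.4,0],0],[8.5,[6.7,-10.4,0],0.1],[8.5,[42.4,-33.7,11],1.91],[8.5,[42.4,-33.7,11],1.91],[8.5,[42.4,-33.7,11],1.91],[8.5,[42.4,-33.7,11],1.91],[8.5,[42.4,-33.7,11],1.91],[8.5,[42.4,-33.7,11],1.91],[8.5,[42.4,-33.7,11],1.91],[8.5,[42.4,-33.7,11],1.91],[8.5,[42.4,-33.7,11],1.91]]}}

```text
time_s: 1.15
position: [0.4472, -0.2305, 0.1441]
tcp_rot: [180.0, -0.0, -47.1]
contact_force: [0.4, -0.2, -0.4]
finger_gap: 0.994
```

```bash
python3 - <<'E'
from h import *
s=bot.read_state(); print(s['joint_positions'].round(1),s['position'].round(4),s['tcp_rot'].round(2))
E
```

```text
[  18.9   23.6    4.   114.5   -2.4   42.  -112.7] [ 0.4472 -0.2305  0.1441] [ 1.800e+02 -1.000e-02 -4.708e+01]
```

Call:
{"api": "carry_out", "payload": {"motion": [[8.5,[-1.4,-8.8,2.4],-2.374],[8.5,[-1.4,-8.8,2.4],-2.374],[8.5,[-1.4,-8.8,2.4],-2.374],[8.5,[-1.4,-8.8,2.4],-2.374],[8.5,[-1.4,-8.8,2.4],-2.374],[8.5,[-1.4,-8.8,2.4],-2.374],[8.5,[-1.4,-8.8,2.4],-2.374],[8.5,[-1.4,-8.8,2.4],-2.374],[8.5,[-1.4,-8.8,2.4],-2.374],[8.5,[-1.4,-8.8,2.4],-2.374],[8.5,[-1.4,-8.8,2.4],-2.374],[8.5,[-1.4,-8.8,2.4],-2.374]]}}

```text
time_s: 2.15
position: [0.5009, -0.1614, 0.1204]
tcp_rot: [-180.0, 0.0, 39.6]
contact_force: [-0.9, -0.3, -0.4]
finger_gap: 0.998
```

Call:
{"api": "carry_out", "payload": {"motion": [[8.5,[0,0,0],-0.863],[8.5,[0,0,0],-0.863],[8.5,[0,0,0],-0.863],[8.5,[0,0,0],-0.863],[8.5,[0,0,0],-0.863],[8.5,[0,0,0],-0.863],[8.5,[0,0,0],-0.863],[8.5,[0,0,0],-0.863]]}}

```text
time_s: 2.82
position: [0.5008, -0.1615, 0.1202]
tcp_rot: [-180.0, -0.0, 88.9]
contact_force: [0.6, -0.4, 0.8]
finger_gap: 0.995
```

```bash
cat > look.py <<'E'
from h import *
import sys,pickle
n=sys.argv[1]; c=bot.capture("wrist"); save(c,n); s=bot.read_state()
pickle.dump((c,s),open(n+".pkl","wb"))
print(s['time_s'],s['position'].round(4),s['tcp_rot'].round(2),s['contact_force'].round(1),s['torque'].round(2),s['finger_gap'].round(3))
print(np.linalg.inv(c["camera_from_world"]).round(3).tolist())
E
python3 look.py w1
```

```text
Traceback (most recent call last):
  File "look.py", line 5, in <module>
    print(s['time_s'],s['position'].round(4),s['tcp_rot'].round(2),s['contact_force'].round(1),s['torque'].round(2),s['finger_gap'].round(3))
                                                                                                                    ^^^^^^^^^^^^^^^^^^^^^
AttributeError: 'float' object has no attribute 'round'
```

View pics/w1.png

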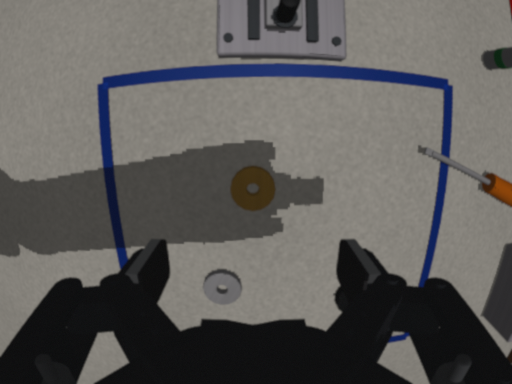

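```bash
sed -i "s/,s\['finger_gap'\].round(3)/,round(s['finger_gap'],3)/" look.py
cat > br.py <<'E'
from h import *
import sys,pickle
def brass(c):
    hsv=cv2.cvtColor(c["frame"],cv2.COLOR_RGB2HSV); m=cv2.inRange(hsv,(10,110,40),(30,255,255))
    ct=[x for x in cv2.findContours(m,0,1)[0] if cv2.contourArea(x)>300]
    return [(cv2.minEnclosingCircle(x),cv2.boundingRect(x),cv2.fitEllipse(x)) for x in ct]
if __name__=="__main__":
    c,s=pickle.load(open(sys.argv[1]+".pkl","rb"))
    for e,b,el in brass(c): print(e,b,el)
E
python3 - <<'E'
from br import *
c,s=pickle.load(open("w1.pkl","rb"))
T=np.linalg.inv(c["camera_from_world"]); print(T.round(3)); print(s['position'])
for e,b,el in brass(c):
    print(e,b,el)
    for z in (.009,.0115,.014): 
        p=onz(c,*el[0],z,True); q=onz(c,el[0][0]+el[1][0]/2,el[0][1],z,True); print(p, 'r',np.linalg.norm(p-q))
u,v=map(int,(el[0])); print(c["z_map"][v-15:v+16:5,u-15:u+16:5])
E
```

```text
[[ 1.     0.018  0.005  0.502]
 [-0.019  0.963  0.269 -0.094]
 [ 0.    -0.269  0.963  0.262]
 [ 0.     0.     0.     1.   ]]
[ 0.50079864 -0.1614279   0.12027076]
((499.0, 189.5), 19.602394104003906) (482, 174, 30, 32) ((498.8203125, 188.6622314453125), (20.72287368774414, 35.600528717041016), 129.26605224609375)
[ 0.78402331 -0.16326419  0.009     ] r 0.020581671666538806
[ 0.78122785 -0.16257426  0.0115    ] r 0.02037795642154249
[ 0.77843238 -0.16188432  0.014     ] r 0.020174241176546176
((252.5, 188.0), 22.005781173706055) (231, 166, 44, 45) ((252.48721313476562, 188.04421997070312), (42.85904312133789, 42.97128677368164), 161.36204528808594)
[ 0.50016708 -0.15877578  0.009     ] r 0.018832507277063548
[ 0.50018119 -0.15813027  0.0115    ] r 0.01864610507922451
[ 0.50019531 -0.15748476  0.014     ] r 0.018459702881385584
[[0.25867793 0.25475398 0.25405356 0.254441   0.25347668 0.2542702
  0.2559497 ]
 [0.25639328 0.25456065 0.25508788 0.2554723  0.25446624 0.25635052
  0.25568974]
 [0.25609547 0.25639376 0.2575006  0.2709673  0.25651103 0.25643092
  0.25634876]
 [0.2578309  0.25875238 0.27135062 0.27218056 0.27168444 0.25765583
  0.25841644]
 [0.25837675 0.25970417 0.25855264 0.26847196 0.26204967 0.26007578
  0.260039  ]
 [0.2602454  0.2611191  0.25933683 0.26071158 0.26107037 0.25928468
  0.2623666 ]
 [0.26270434 0.26182032 0.26311904 0.2612464  0.26168084 0.26204762
  0.26136515]]
```

Call:
{"api": "carry_out", "payload": {"motion": [[6.5,[0.25,0,3.5],0],[6,[0.25,0,7],0],[6,[0.25,0,9.5],0],[6,[0.25,0,10.8],0],[6,[0.25,0,11.4],0],[6,[0.25,0,11.7],0],[6,[0.25,0,11.7],0],[3,[0.25,0,11.7],0],[3,[0.25,0,11.7],0],[3,[0.25,0,11.7],0],[3,[0.25,0,11.7],0],[3,[0.25,0,11.7],0]], "newtons": 50}}

```text
time_s: 3.87
position: [0.5022, -0.1592, 0.0052]
tcp_rot: [179.9, 0.0, 88.6]
contact_force: [-0.5, 1.1, 6.6]
finger_gap: 0.437
```

```bash
python3 look.py w2
```

```text
3.9167 [ 0.5022 -0.1592  0.0052] [1.7987e+02 5.0000e-02 8.8630e+01] [-1.4  0.2  6.3] [0.1  0.3  0.01] 0.435
[[1.0, 0.023, 0.003, 0.503], [-0.023, 0.962, 0.271, -0.091], [0.003, -0.271, 0.963, 0.146], [0.0, 0.0, 0.0, 1.0]]
```

View pics/w2.png

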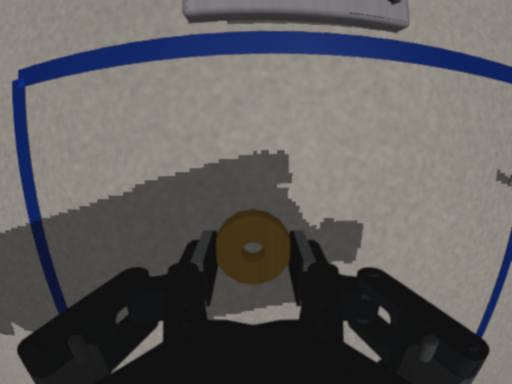

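```bash
python3 - <<'E'
from br import *
c,s=pickle.load(open("w2.pkl","rb"))
for e,b,el in brass(c):
    print(el); print(onz(c,*el[0],.0135,True))
for dx in(-.011,0,.011):
  for y in (-.02,.02):
    print(dx,y,np.round(proj(c,[.5022+y,-.1592+dx,.0135],True)))
im=cv2.resize(c["frame"][190:330,150:360],None,fx=3.5,fy=3.5,interpolation=cv2.INTER_CUBIC); im=cv2.convertScaleAbs(im,alpha=2.2); cv2.imwrite("pics/w2c.png",im[...,::-1])
E
```

```text
((252.53773498535156, 246.85072326660156), (73.00418090820312, 74.91966247558594), 91.74193572998047)
[ 0.50171395 -0.15552928  0.0135    ]
-0.011 -0.02 [216. 273.]
-0.011 0.02 [293. 271.]
0 -0.02 [214. 254.]
0 0.02 [294. 252.]
0.011 -0.02 [212. 234.]
0.011 0.02 [294. 232.]
```

View pics/w2c.png

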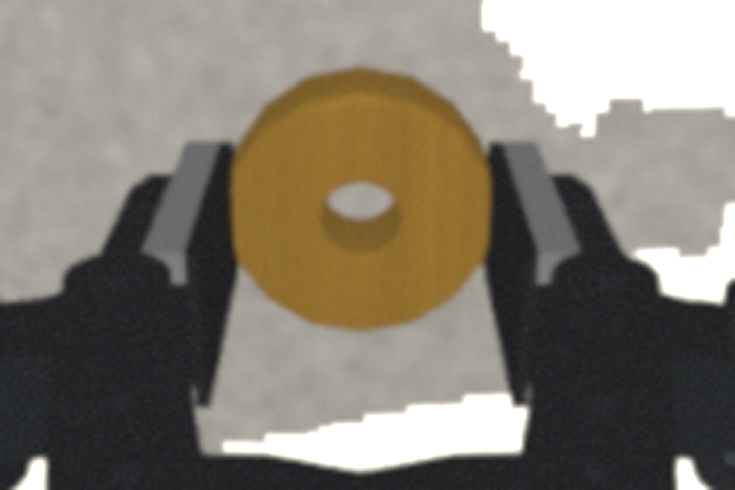

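Call:
{"api": "carry_out", "payload": {"motion": [[3,[0,0,-1.5],0],[3,[0,0,-4],0],[3,[0,0,-8],0],[3,[3,0.5,-11.7],0],[3,[7,1.2,-11.7],0],[3,[11,1.8,-11.7],0],[3,[15,2.3,-11.7],0],[3,[17.8,2.6,-11.7],0],[3,[17.8,2.6,-11.7],0],[3,[17.8,2.6,-11.7],0]]}}

```text
time_s: 4.75
position: [0.5316, 0.0207, 0.1215]
tcp_rot: [179.9, -0.0, 88.9]
contact_force: [-0.0, -0.1, -1.5]
finger_gap: 0.436
```

```bash
python3 look.py w3
```

```text
4.8 [0.5313 0.0184 0.1211] [1.7996e+02 3.0000e-02 8.8720e+01] [-0.2 -0.4 -1. ] [-0.07  0.07 -0.05] 0.439
[[1.0, 0.019, 0.003, 0.532], [-0.019, 0.963, 0.269, 0.089], [0.002, -0.269, 0.963, 0.263], [0.0, 0.0, 0.0, 1.0]]
```

View pics/w3.png

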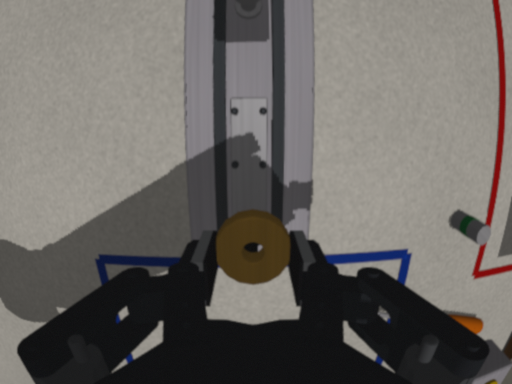

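```bash
python3 - <<'E'
from h import *
import pickle
c,s=pickle.load(open("w3.pkl","rb"))
g=cv2.cvtColor(c["frame"],cv2.COLOR_RGB2GRAY).astype(float)
P=[]
for u,v in [(235,111),(263,111),(235,164),(263,164)]:
    w=g[v-5:v+6,u-5:u+6]; ref=np.median(w); wt=np.clip(ref-8-w,0,None); vv,uu=np.mgrid[v-5:v+6,u-5:u+6]
    a,b=(wt*uu).sum()/wt.sum(),(wt*vv).sum()/wt.sum(); p=onz(c,a,b,.0345,True); P.append(p); print(round(a,2),round(b,2),p.round(4),ref)
P=np.array(P); print("nest",P.mean(0),"dx",np.linalg.norm(P[0]-P[1])*1e3,np.linalg.norm(P[2]-P[3])*1e3,"dy",np.linalg.norm(P[0]-P[2])*1e3,np.linalg.norm(P[1]-P[3])*1e3)
d=(P[0]-P[2]+P[1]-P[3]); print("yaw",np.degrees(np.arctan2(-d[0],d[1])))
im=cv2.resize(c["frame"][80:300,170:340],None,fx=3.4,fy=2.7,interpolation=cv2.INTER_CUBIC); im=cv2.convertScaleAbs(im,alpha=2); cv2.imwrite("pics/w3c.png",im[...,::-1])
E
```

```text
233.66 110.71 [0.5181 0.0907 0.0345] 110.0
262.9 110.59 [0.5403 0.0903 0.0345] 112.0
234.59 164.13 [0.5177 0.0492 0.0345] 59.0
262.07 164.59 [0.5391 0.0485 0.0345] 65.0
nest [0.52878653 0.06968701 0.0345    ] dx 22.192110737074355 21.404447192448202 dy 41.476252095068716 41.89803027190436
yaw -1.137946262885244
```

View pics/w3c.png

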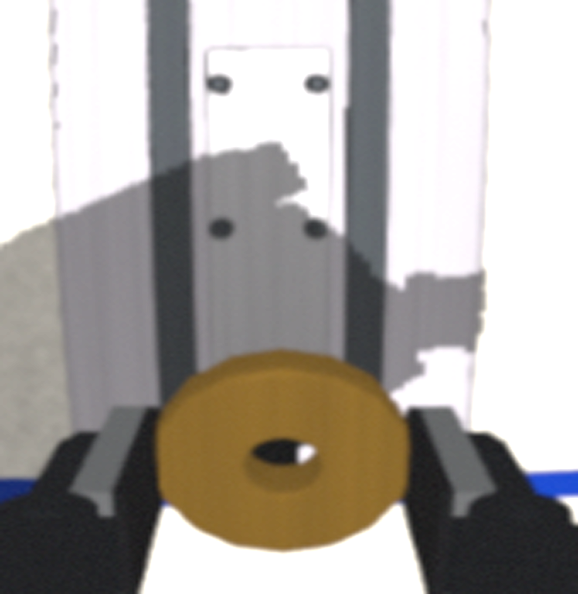

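```bash
python3 - <<'E'
from h import *
import pickle
c,s=pickle.load(open("w3.pkl","rb"))
for z in (.125,.127,.129,.131):
    a=onz(c,170+157/3.4-.35,251.5,z,True);b=onz(c,170+410/3.4-.35,251.5,z,True); p=onz(c,253,251.7,z,True); q=onz(c,253,80+551/2.7-.3,z,True)
    print(z,np.linalg.norm(a-b),p-s['position'],p[1]-q[1])
# bore-based depth
print(c["z_map"][243:262:3,228:280:4].round(4))
# tool z-depth of washer top pts
zm=c["z_map"];T=np.linalg.inv(c["camera_from_world"]);f=foc(c)
for n,u,v in [("w",240,258),("w",265,258),("w",253,265),("w",235,250),("bar",249,140)]:
    d=np.median(zm[v-2:v+3,u-2:u+3]); o,r=ray(c,u,v,True); k=d/(-(c["camera_from_world"][:3,:3]@r)[2]); print(n,(o+r*k).round(4))
E
```

```text
0.125 0.03859551862644908 [-0.00011973  0.00077165  0.00388884] 0.019794717127658373
0.127 0.038035556541289615 [-0.00010716  0.00177914  0.00588884] 0.019507525985463167
0.129 0.037475594456130155 [-9.45883221e-05  2.78663973e-03  7.88884406e-03] 0.01922033484326799
0.131 0.03691563237097069 [-8.20156858e-05  3.79413705e-03  9.88884406e-03] 0.01893314370107277
[[0.1481 0.1476 0.1484 0.1478 0.146  0.2259 0.227  0.2316 0.146  0.1481
  0.1474 0.1474 0.1467]
 [0.1478 0.1485 0.1472 0.1484 0.2212 0.2195 0.2229 0.2271 0.2712 0.1485
  0.147  0.1471 0.148 ]
 [0.1491 0.1472 0.1469 0.1488 0.1601 0.2155 0.216  0.2209 0.2718 0.1483
  0.1478 0.1482 0.1476]
 [0.1485 0.1486 0.1488 0.1476 0.1569 0.161  0.2142 0.161  0.1583 0.1499
  0.1486 0.1488 0.1486]
 [0.148  0.1494 0.1473 0.1485 0.1551 0.1562 0.1578 0.1575 0.1539 0.1495
  0.1496 0.148  0.1487]
 [0.1491 0.1497 0.1488 0.1488 0.1505 0.1527 0.1531 0.1528 0.1519 0.149
  0.1484 0.1495 0.149 ]
 [0.1501 0.1494 0.1491 0.1491 0.1489 0.1498 0.1504 0.1508 0.1493 0.1495
  0.1507 0.15   0.1494]]
w [0.5245 0.0171 0.1278]
w [0.5373 0.0168 0.1277]
w [0.5311 0.0129 0.1279]
w [0.5222 0.0218 0.1279]
bar [0.5292 0.0673 0.0287]
```

Call:
{"api": "carry_out", "payload": {"motion": [[3,[2.5,-0.2,0],0],[3,[4.9,-0.35,1.5],0],[3,[4.9,-0.35,3],0],[3,[4.9,-0.35,4.6],0],[3,[4.9,-0.35,4.6],0],[3,[4.9,-0.35,4.6],0],[3,[4.9,-0.35,4.6],0]]}}

```text
time_s: 5.38
position: [0.5294, 0.0663, 0.0753]
tcp_rot: [180.0, 0.0, 88.5]
contact_force: [-0.0, -0.3, -0.7]
finger_gap: 0.437
```

```bash
python3 look.py w4; python3 - <<'E'
from h import *
import pickle
c,s=pickle.load(open("w4.pkl","rb"))
im=cv2.resize(c["frame"][0:300,120:390],None,fx=2.9,fy=2,interpolation=cv2.INTER_CUBIC); im=cv2.convertScaleAbs(im,alpha=1.6); cv2.imwrite("pics/w4c.png",im[...,::-1])
c=bot.capture("scene"); im=cv2.resize(c["frame"][80:230,200:330],None,fx=4,fy=4,interpolation=cv2.INTER_CUBIC);cv2.imwrite("pics/s4c.png",im[...,::-1])
E
```

```text
5.4333 [0.5297 0.0666 0.0755] [1.7992e+02 1.0000e-02 8.8560e+01] [-0.5  0.2 -1.2] [-0.   -0.04 -0.03] 0.439
[[1.0, 0.024, 0.005, 0.53], [-0.025, 0.962, 0.27, 0.134], [0.001, -0.27, 0.963, 0.217], [0.0, 0.0, 0.0, 1.0]]
```

View pics/w4c.png

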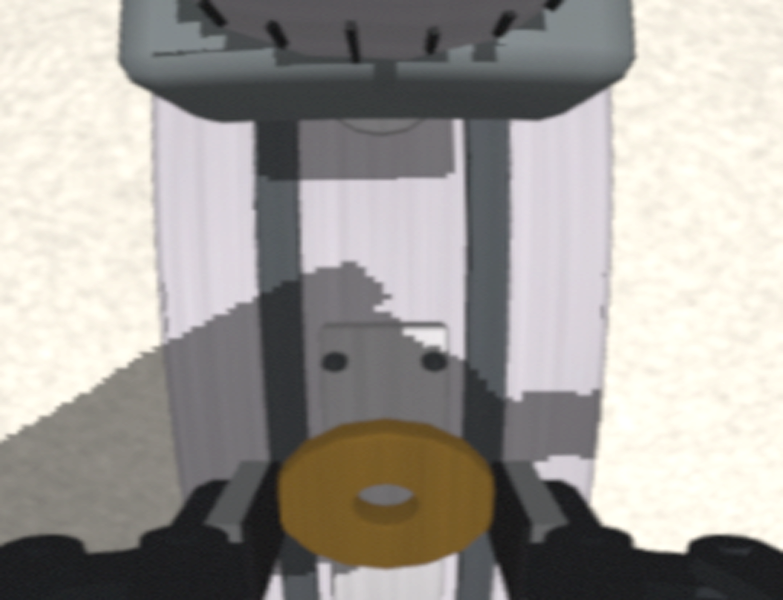

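View pics/s4c.png

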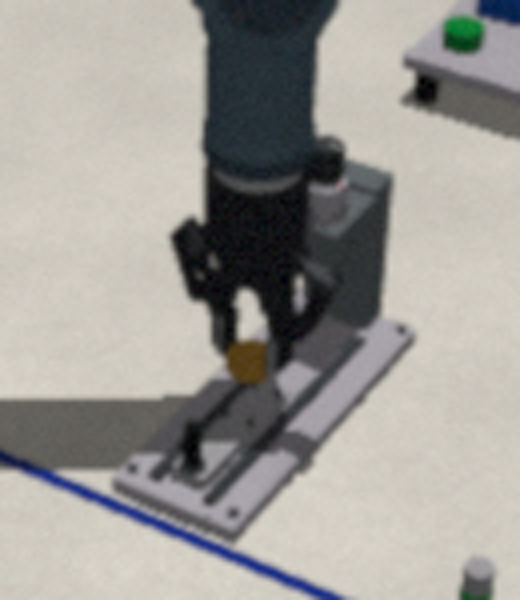

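```bash
python3 - <<'E'
from h import *
import pickle
c,s=pickle.load(open("w4.pkl","rb"))
g=cv2.cvtColor(c["frame"],cv2.COLOR_RGB2GRAY).astype(float)
P=[]
for u,v in [(235,180),(269,180)]:
    w=g[v-6:v+7,u-6:u+7]; ref=np.median(w); wt=np.clip(ref-12-w,0,None); vv,uu=np.mgrid[v-6:v+7,u-6:u+7]
    a,b=(wt*uu).sum()/wt.sum(),(wt*vv).sum()/wt.sum(); p=onz(c,a,b,.0345,True); P.append(p); print(round(a,2),round(b,2),p.round(4),ref)
P=np.array(P); d=P[1]-P[0]; print(np.linalg.norm(d))
n=P.mean(0)-.0211*np.array([np.sin(np.radians(1)),np.cos(np.radians(1)),0]); print("nest",n.round(4))
for u,v in [(253,251.5)]:
  for dz in (.0065,.008):
    w=onz(c,u,v,s['position'][2]+dz,True); print("washer",w.round(4),"nest-washer",(n-w).round(4))
print(bot.read_state()['position'])
E
```

```text
234.94 180.53 [0.5185 0.0923 0.0345] 58.0
269.27 180.3 [0.5401 0.0919 0.0345] 58.0
0.021596851878998784
nest [0.5289 0.071  0.0345]
washer [0.5291 0.0665 0.082 ] nest-washer [-0.0002  0.0045 -0.0475]
washer [0.5291 0.0672 0.0835] nest-washer [-0.0002  0.0038 -0.049 ]
[0.52971661 0.06681841 0.07557015]
```

Call:
{"api": "carry_out", "payload": {"motion": [[3,[0.35,0,1],0],[3,[0.35,0,2],0],[3,[0.35,0,2],0],[3,[0.35,0,2],0],[3,[0.35,0,2],0],[3,[0.35,0,2],0]]}}

```text
time_s: 5.98
position: [0.529, 0.0711, 0.0546]
tcp_rot: [180.0, -0.0, 88.7]
contact_force: [-0.0, -0.1, -1.7]
finger_gap: 0.435
```

```bash
python3 look.py w5;  python3 - <<'E'
from h import *
import pickle
c,s=pickle.load(open("w5.pkl","rb"))
print(np.linalg.inv(c["camera_from_world"])[:3,3])
im=cv2.resize(c["frame"][140:300,160:350],None,fx=4,fy=3.7,interpolation=cv2.INTER_CUBIC); im=cv2.convertScaleAbs(im,alpha=2); cv2.imwrite("pics/w5c.png",im[...,::-1])
for n,p in dict(p1=[.5185,.0915,.037],p2=[.5400,.0915,.037]).items(): print(proj(c,p,True))
E
```

```text
6.0333 [0.5291 0.0712 0.0547] [ 1.7998e+02 -1.0000e-02  8.8670e+01] [-0.9 -0.2 -1.2] [ 0.01 -0.   -0.03] 0.436
[[1.0, 0.022, 0.005, 0.53], [-0.023, 0.963, 0.27, 0.139], [0.001, -0.27, 0.963, 0.196], [0.0, 0.0, 0.0, 1.0]]
[0.5300494  0.13916818 0.19593445]
(np.float64(233.77311493858363), np.float64(199.8453799390467))
(np.float64(272.23608691064226), np.float64(199.00622192687172))
```

View pics/w5c.png

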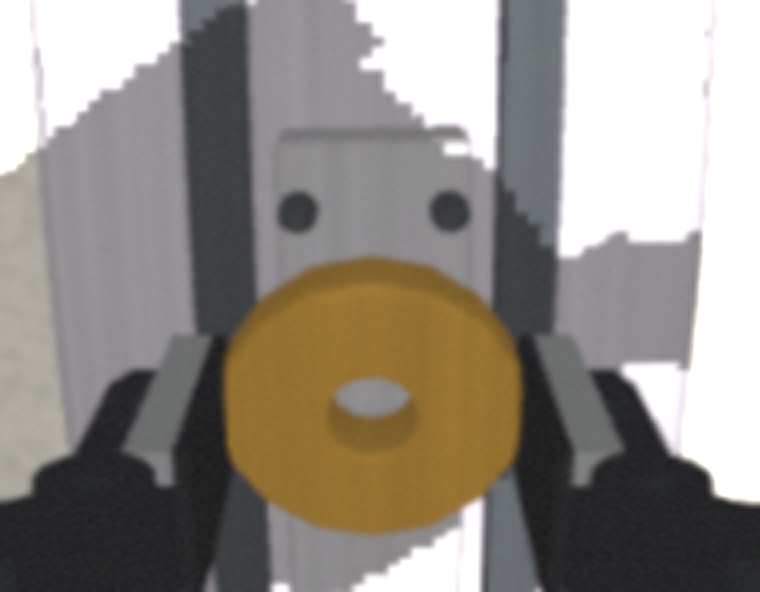

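```bash
python3 - <<'E'
from h import *
import pickle
c,s=pickle.load(open("w5.pkl","rb"))
for z in (.033,.035,.037):
    P=np.array([onz(c,*q,z,True) for q in [(233.9,196.9),(272.4,196.7)]]); n=P.mean(0)-.0211*np.array([.0175,1,0]); print(z,n.round(4),np.linalg.norm(P[1]-P[0]))
for dz in (.0065,.008):
    print("w",onz(c,253,251.3,s['position'][2]+dz,True).round(4))
E
```

```text
0.033 [0.529  0.0708 0.033 ] 0.022000591000549505
0.035 [0.529  0.0713 0.035 ] 0.021730536495407057
0.037 [0.529  0.0719 0.037 ] 0.02146048199026472
w [0.5288 0.0715 0.0612]
w [0.5288 0.0722 0.0627]
```

Call:
{"api": "carry_out", "payload": {"motion": [[3,[-0.03,0.02,0.6],0],[3,[-0.03,0.02,1.1],0],[3,[-0.03,0.02,1.4],0],[3,[-0.03,0.02,1.6],0],[3,[-0.03,0.02,1.75],0],[3,[-0.03,0.02,1.9],0],[3,[-0.03,0.02,1.9],0],[3,[-0.03,0.02,1.9],0]]}}

```text
time_s: 6.7
position: [0.5292, 0.0708, 0.0355]
tcp_rot: [180.0, -0.0, 88.7]
contact_force: [0.6, -0.1, -0.6]
finger_gap: 0.438
```

```bash
python3 look.py w6;  python3 - <<'E'
from h import *
import pickle
c,s=pickle.load(open("w6.pkl","rb"))
im=cv2.resize(c["frame"][140:300,160:350],None,fx=4,fy=3.7,interpolation=cv2.INTER_CUBIC); im=cv2.convertScaleAbs(im,alpha=2); cv2.imwrite("pics/w6c.png",im[...,::-1])
E
```

```text
6.75 [0.5292 0.0708 0.0356] [ 1.7999e+02 -1.0000e-02  8.8670e+01] [-0.5 -0.1 -1.9] [-0.05 -0.03  0.02] 0.436
[[1.0, 0.022, 0.005, 0.53], [-0.023, 0.963, 0.27, 0.139], [0.001, -0.27, 0.963, 0.177], [0.0, 0.0, 0.0, 1.0]]
```

View pics/w6c.png

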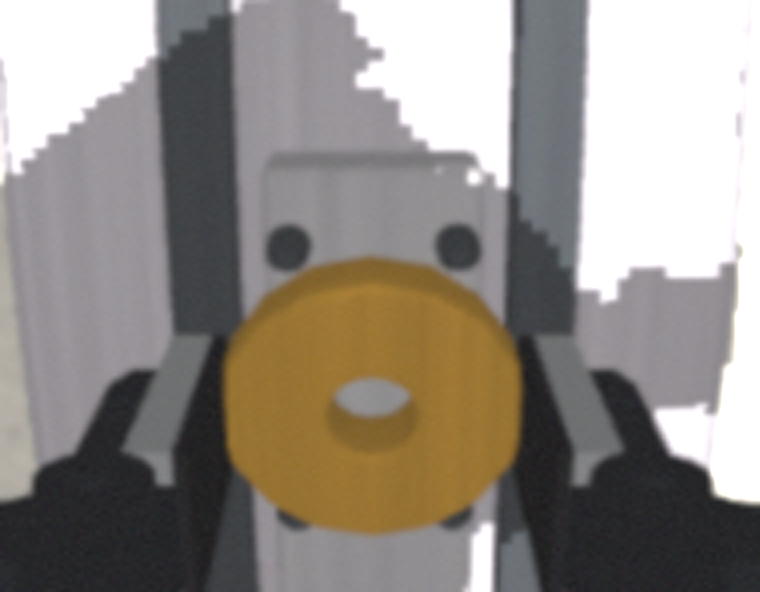

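Call:
{"api": "carry_out", "payload": {"motion": [[3,[0,0,0.1],0],[3,[0,0,0.2],0],[3,[0,0,0.3],0],[3,[0,0,0.4],0],[3,[0,0,0.4],0],[3,[0,0,0.4],0]]}}

```text
time_s: 7.25
position: [0.5295, 0.0712, 0.0349]
tcp_rot: [179.9, 0.1, 88.7]
contact_force: [-11.9, -2.2, 38.6]
finger_gap: 0.435
```

```bash
python3 look.py w7;  python3 - <<'E'
from h import *
import pickle
c,s=pickle.load(open("w7.pkl","rb"))
im=cv2.resize(c["frame"][140:300,160:350],None,fx=4,fy=3.7,interpolation=cv2.INTER_CUBIC); im=cv2.convertScaleAbs(im,alpha=2); cv2.imwrite("pics/w7c.png",im[...,::-1])
E
```

```text
7.3 [0.5294 0.0712 0.0349] [1.7994e+02 9.0000e-02 8.8690e+01] [-12.1  -1.6  38.6] [-0.54  2.68 -0.04] 0.435
[[1.0, 0.022, 0.004, 0.53], [-0.022, 0.962, 0.271, 0.139], [0.002, -0.271, 0.962, 0.176], [0.0, 0.0, 0.0, 1.0]]
```

View pics/w7c.png

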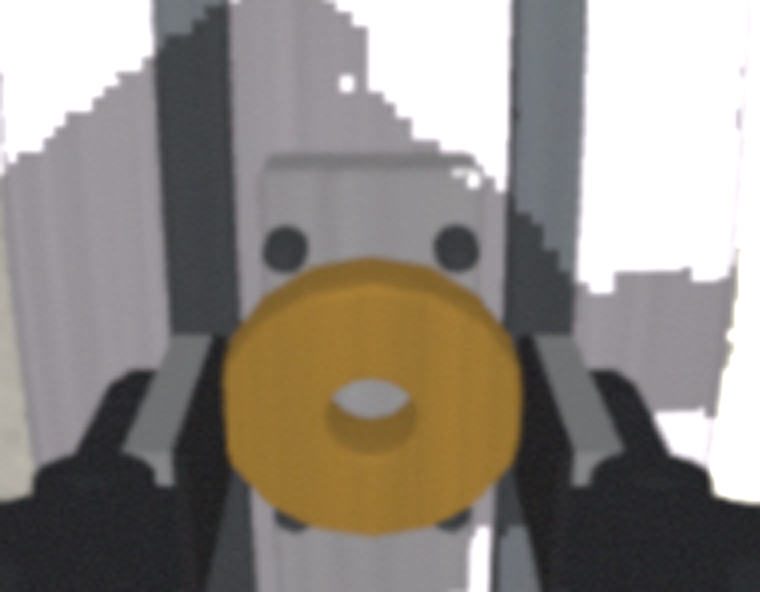

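Call:
{"api": "carry_out", "payload": {"motion": [[3,[0,0,-0.3],0],[3,[0,0,-0.35],0],[6,[0,0,-0.35],0],[6,[0,0,-0.35],0],[6,[0,0,-0.35],0],[6,[0,0,-2],0],[6,[0,0,-5],0],[6,[0,0,-8],0],[6,[-2,0,-9],0],[6,[-3,0,-9],0],[6,[-3,0,-9],0],[6,[-3,0,-9],0]]}}

```text
time_s: 8.3
position: [0.5277, 0.04, 0.1204]
tcp_rot: [-179.9, 0.0, 88.6]
contact_force: [0.0, 1.2, 0.2]
finger_gap: 0.698
```

```bash
python3 look.py w8;  python3 - <<'E'
from h import *
import pickle
c,s=pickle.load(open("w8.pkl","rb"))
im=cv2.resize(c["frame"][60:260,160:350],None,fx=4,fy=3,interpolation=cv2.INTER_CUBIC); im=cv2.convertScaleAbs(im,alpha=1.6); cv2.imwrite("pics/w8c.png",im[...,::-1])
E
```

```text
8.35 [0.5275 0.041  0.1203] [-1.7988e+02 -2.0000e-02  8.8640e+01] [-0.6  1.2 -1. ] [-0.   -0.02  0.05] 0.708
[[1.0, 0.023, 0.008, 0.529], [-0.024, 0.963, 0.27, 0.108], [-0.001, -0.27, 0.963, 0.262], [0.0, 0.0, 0.0, 1.0]]
```

View pics/w8c.png

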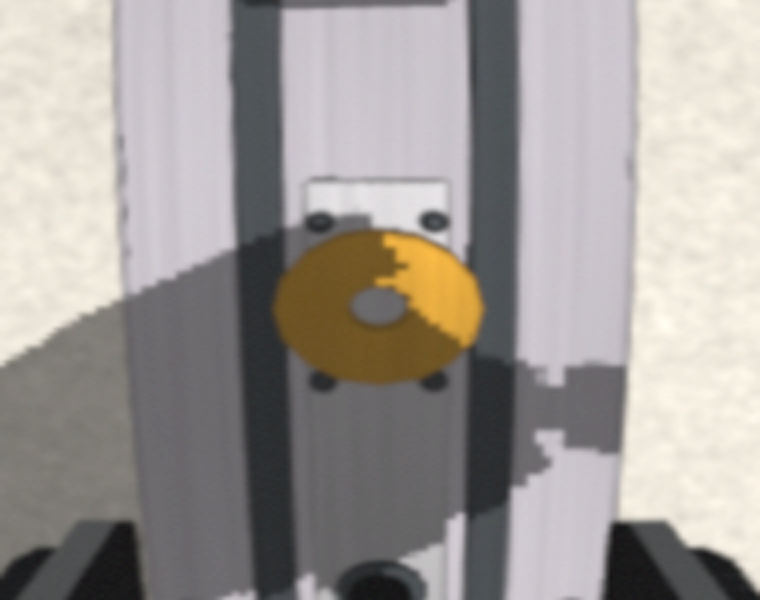

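```bash
python3 - <<'E'
from h import *
import pickle
c,s=pickle.load(open("w8.pkl","rb"))
zm=c["z_map"]; Ci=np.linalg.inv(c["camera_from_world"])
def pt(u,v):
    d=zm[v,u]; o,r=ray(c,u,v,True); k=d/(-(c["camera_from_world"][:3,:3]@r)[2]); return o+r*k
w=[pt(u,v) for u in range(232,280) for v in range(138,187)]; w=np.array(w)
W=w[w[:,2]>.036]; A=np.c_[W[:,:2]-W[:,:2].mean(0),np.ones(len(W))]
good=np.hypot(*(A[:,:2].T))<.018; co=np.linalg.lstsq(A[good],W[good,2],rcond=None)[0]; print(co,W[:,:2].mean(0))
b=np.array([pt(u,v) for u in range(240,262) for v in range(195,230)]); print(np.median(b[:,2]), 'base',np.median([pt(u,v)[2] for u in range(240,260) for v in range(80,110)]))
E
```

```text
[0.00034974 0.00024757 0.0416623 ] [0.52946193 0.0712623 ]
0.028585462786754598 base 0.014704689587746025
```

Call:
{"api": "carry_out", "payload": {"motion": [[4,[-4,0.1,0],0],[2,[-8,0.15,0],0],[0,[-9.1,0.15,0],0],[0,[-9.1,0.15,2],0],[0,[-9.1,0.15,5],0],[0,[-9.1,0.15,7],0],[0,[-9.1,0.15,7.8],0],[0,[-9.1,0.15,7.8],0],[0,[-9.1,0.15,7.8],0]]}}

```text
time_s: 9.1
position: [0.5278, -0.0493, 0.0434]
tcp_rot: [-180.0, -0.0, 88.7]
contact_force: [1.0, 0.8, -0.2]
finger_gap: 0.0
```

```bash
python3 look.py w9
```

```text
9.15 [ 0.5284 -0.0495  0.0441] [ 1.7996e+02 -3.0000e-02  8.8710e+01] [-0.6 -0.2  0.3] [0.06 0.   0.  ] -0.001
[[1.0, 0.021, 0.006, 0.529], [-0.022, 0.963, 0.269, 0.019], [-0.0, -0.269, 0.963, 0.185], [0.0, 0.0, 0.0, 1.0]]
```

View pics/w9.png

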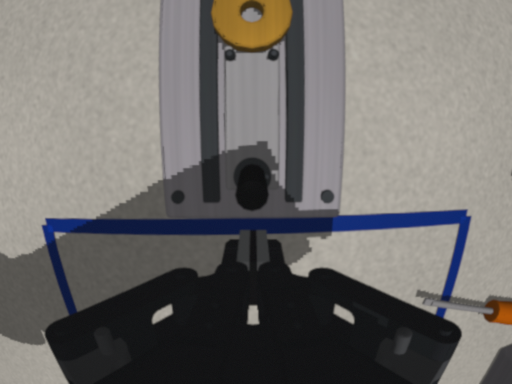

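Call:
{"api": "carry_out", "payload": {"motion": [[0,[1,0,0],0],[0,[1.6,0,0],0],[0,[2.4,0,0],0],[0,[3.4,0,0],0],[0,[4.4,0,0],0],[0,[5.4,0,0],0],[0,[6.4,0,0],0],[0,[7.4,0,0],0],[0,[8.4,0,0],0],[0,[9.4,0,0],0],[0,[10.2,0,0],0],[0,[10.6,0,0],0]]}}

```text
time_s: 10.15
position: [0.5301, 0.0578, 0.0435]
tcp_rot: [-180.0, -0.1, 88.8]
contact_force: [0.0, -2.8, 1.8]
finger_gap: 0.001
```

Call:
{"api": "carry_out", "payload": {"motion": [[0,[0.2,0,0],0],[0,[0.4,0,0],0],[0,[0.6,0,0],0],[0,[0.6,0,0],0]]}}

```text
time_s: 10.48
position: [0.5301, 0.0618, 0.0434]
tcp_rot: [-180.0, -0.0, 88.7]
contact_force: [-0.0, -2.6, 0.3]
finger_gap: 0.001
```

Call:
{"api": "carry_out", "payload": {"motion": [[0,[0.1,0,0],0],[0,[0.2,0,0],0],[0,[0.3,0,0],0],[0,[0.3,0,0],0]]}}

```text
time_s: 10.82
position: [0.5302, 0.0648, 0.0434]
tcp_rot: [-180.0, -0.0, 88.7]
contact_force: [-1.0, -3.0, 0.8]
finger_gap: -0.003
```

Call:
{"api": "carry_out", "payload": {"motion": [[0,[0.1,0,0],0],[0,[0.2,0,0],0],[0,[0.3,0,0],0],[0,[0.3,0,0],0]]}}

```text
time_s: 11.15
position: [0.5303, 0.0676, 0.0434]
tcp_rot: [-180.0, 0.0, 88.7]
contact_force: [-1.5, -4.0, 0.3]
finger_gap: 0.001
```

Call:
{"api": "carry_out", "payload": {"motion": [[0,[0.1,0,0],0],[0,[0.2,0,0],0],[0,[0.3,0,0],0],[0,[0.3,0,0],0]]}}

```text
time_s: 11.48
position: [0.5303, 0.0677, 0.0434]
tcp_rot: [-179.9, 0.2, 88.6]
contact_force: [-3.2, -9.9, 3.3]
finger_gap: 0.003
```

```bash
python3 look.py w10
```

```text
11.5333 [0.5303 0.0677 0.0434] [-179.92    0.23   88.56] [-2.6 -9.7  3.1] [-2.02  0.42  0.01] -0.001
[[1.0, 0.023, 0.008, 0.532], [-0.025, 0.961, 0.274, 0.136], [-0.001, -0.274, 0.962, 0.184], [0.0, 0.0, 0.0, 1.0]]
```

View pics/w10.png

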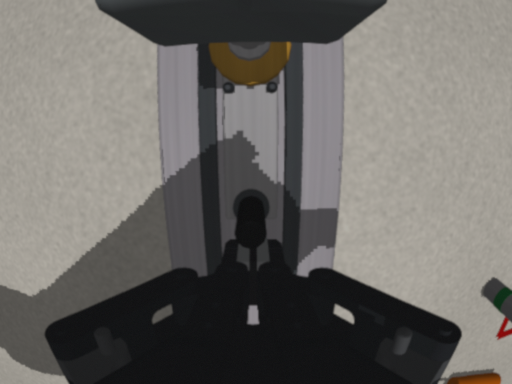

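Call:
{"api": "carry_out", "payload": {"motion": [[0,[0.2,0,0],0],[0,[0.4,0,0],0],[0,[0.4,0,0],0]]}}

```text
time_s: 11.78
position: [0.5302, 0.0678, 0.0434]
tcp_rot: [-179.8, 0.5, 88.4]
contact_force: [-2.8, -19.2, 7.9]
finger_gap: 0.002
```

Call:
{"api": "carry_out", "payload": {"motion": [[0,[-1.2,0,0],0],[0,[-2.7,0,0],0],[0,[-2.7,0,-4],0],[0,[-2.7,0,-8],0],[3,[-2.7,0,-12],0],[5,[-2.7,0,-16],0],[5,[-2.7,0,-20],0],[5,[1,0,-22.5],0],[5,[5,0,-22.5],0],[5,[5,0,-22.5],0],[5,[5,0,-22.5],0],[5,[5,0,-22.5],0]]}}

```text
time_s: 12.78
position: [0.5318, 0.1254, 0.2683]
tcp_rot: [180.0, -0.0, 88.8]
contact_force: [1.4, -0.4, -0.0]
finger_gap: 0.586
```

```bash
python3 look.py w11; python3 - <<'E'
from h import *
import pickle
c,s=pickle.load(open("w10.pkl","rb"))
for z in (.033,.035,.037):
    P=np.array([onz(c,*q,z,True) for q in [(228,87),(272,87)]]); print("nest home",z,(P.mean(0)+.0211*np.array([.0175,1,0])).round(4),np.linalg.norm(P[1]-P[0]))
c,s=pickle.load(open("w11.pkl","rb"))
c=bot.capture("top"); pickle.dump(c,open("top11.pkl","wb"))
im=cv2.resize(c["frame"][190:265,95:245],None,fx=5,fy=5,interpolation=cv2.INTER_CUBIC); cv2.imwrite("pics/t11.png",im[...,::-1])
E
```

```text
12.8333 [0.5318 0.1243 0.268 ] [-179.98   -0.     88.66] [ 0.4 -0.2 -0.3] [-0.04 -0.    0.02] 0.588
[[1.0, 0.02, 0.005, 0.533], [-0.021, 0.963, 0.269, 0.193], [0.001, -0.269, 0.963, 0.41], [0.0, 0.0, 0.0, 1.0]]
nest home 0.033 [0.5308 0.1701 0.033 ] 0.022041233300240028
nest home 0.035 [0.5308 0.1699 0.035 ] 0.021750074010345247
nest home 0.037 [0.5308 0.1697 0.037 ] 0.021458914720450355
```

View pics/w11.png

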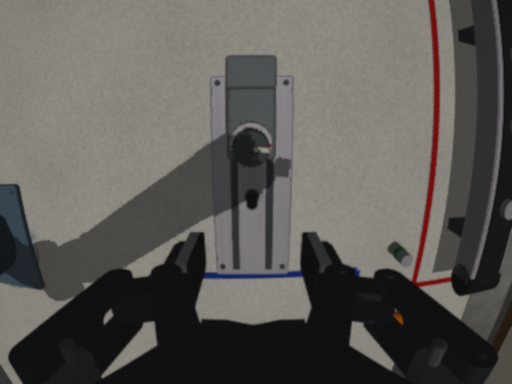

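View pics/t11.png

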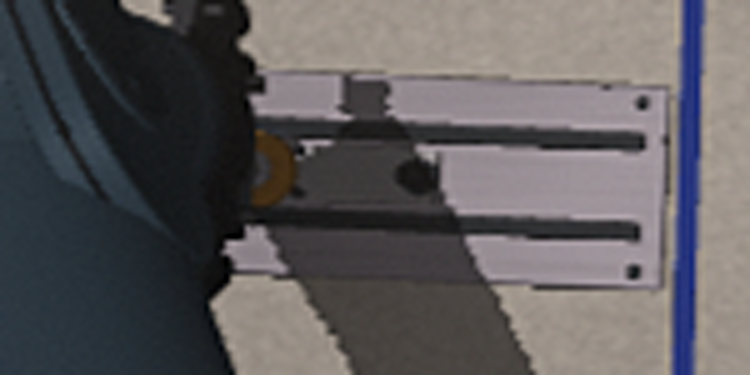

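```bash
python3 - <<'E'
from h import *
import pickle
c,s=pickle.load(open("w11.pkl","rb"))
im=cv2.resize(c["frame"][105:185,205:300],None,fx=7,fy=7,interpolation=cv2.INTER_CUBIC); im=cv2.convertScaleAbs(im,alpha=1.8); cv2.imwrite("pics/w11c.png",im[...,::-1])
print(proj(c,[.5308,.170,.215],True),proj(c,[.5433,.170,.215],True))
E
```

```text
(np.float64(250.4489112543783), np.float64(148.52126737280804)) (np.float64(269.46265110341847), np.float64(148.1750523651206))
```

View pics/w11c.png

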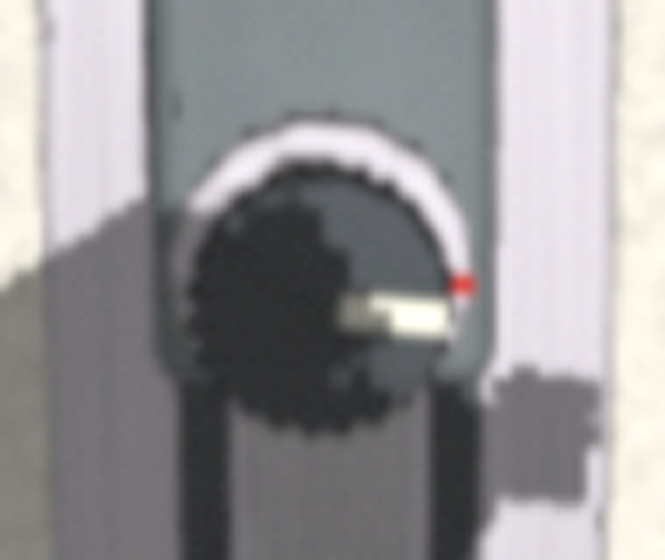

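Call:
{"api": "carry_out", "payload": {"motion": [[5,[4.57,-0.2,0],-2.618],[5,[4.57,-0.2,0],-2.618],[5,[4.57,-0.2,0],-2.618],[5,[4.57,-0.2,0],-2.618],[5,[4.57,-0.2,0],-2.618],[5,[4.57,-0.2,0],-2.618],[5,[4.57,-0.2,0],-2.618],[5,[4.57,-0.2,0],-2.618],[5,[4.57,-0.2,0],-2.618],[5,[4.57,-0.2,0],-2.618],[5,[4.57,-0.2,0],-2.618],[5,[4.57,-0.2,0],-2.618]]}}

```text
time_s: 13.88
position: [0.5312, 0.169, 0.268]
tcp_rot: [-180.0, -0.0, 174.8]
contact_force: [0.4, 0.5, 0.5]
finger_gap: 0.588
```

```bash
python3 - <<'E'
from h import *
s=bot.read_state(); print(s['joint_positions'].round(1),s['position'].round(4),s['tcp_rot'].round(2))
E
```

```text
[ 18.7  29.6 -56.   97.8  26.4  66.9  40.3] [0.5312 0.169  0.268 ] [-1.7998e+02 -3.0000e-02  1.7485e+02]
```

Call:
{"api": "carry_out", "payload": {"motion": [[5,[0,0,0],-0.6],[5,[0,0,0],-0.6],[5,[0,0,0],-0.6],[5,[0,0,0],-0.6],[5,[0,0,0],-0.6],[5,[0,0,0],-0.6]]}}

```text
time_s: 14.38
position: [0.5312, 0.169, 0.2677]
tcp_rot: [180.0, -0.1, -150.9]
contact_force: [-0.1, -0.3, 0.1]
finger_gap: 0.585
```

```bash
python3 look.py w12; python3 - <<'E'
from h import *
s=bot.read_state(); print(s['joint_positions'].round(1),s['position'].round(4),s['tcp_rot'].round(2))
E
```

```text
14.4333 [0.5311 0.1693 0.2678] [ 1.7995e+02 -5.0000e-02 -1.5123e+02] [-0.8 -0.1 -0.1] [ 0.08 -0.03  0.  ] 0.586
[[-0.486, -0.841, -0.235, 0.471], [0.874, -0.468, -0.132, 0.135], [0.001, -0.27, 0.963, 0.409], [0.0, 0.0, 0.0, 1.0]]
[ 22.9  33.3 -63.7  97.6  31.6  69.4  70.1] [0.5311 0.1693 0.2678] [ 1.7995e+02 -5.0000e-02 -1.5123e+02]
```

View pics/w12.png

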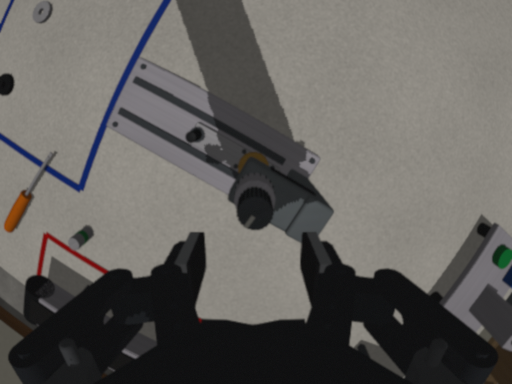

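```bash
python3 - <<'E'
from h import *
import pickle
c,s=pickle.load(open("w12.pkl","rb"))
im=cv2.resize(c["frame"][150:250,200:310],None,fx=6,fy=6,interpolation=cv2.INTER_CUBIC); im=cv2.convertScaleAbs(im,alpha=2.2)
p=np.array(proj(c,[.5308,.170,.215],True)); q=((p-[200,150]+.4)*6); print(p,q)
for a in np.linspace(0,2*np.pi,24): 
    r=proj(c,[.5308+.0125*np.cos(a),.170+.0125*np.sin(a),.215],True); cv2.circle(im,tuple(int(t) for t in (np.array(r)-[200,150]+.4)*6),2,(255,0,0),-1)
cv2.imwrite("pics/w12c.png",im[...,::-1])
E
```

```text
[254.1617215  214.54950758] [327.37032898 389.69704546]
```

View pics/w12c.png

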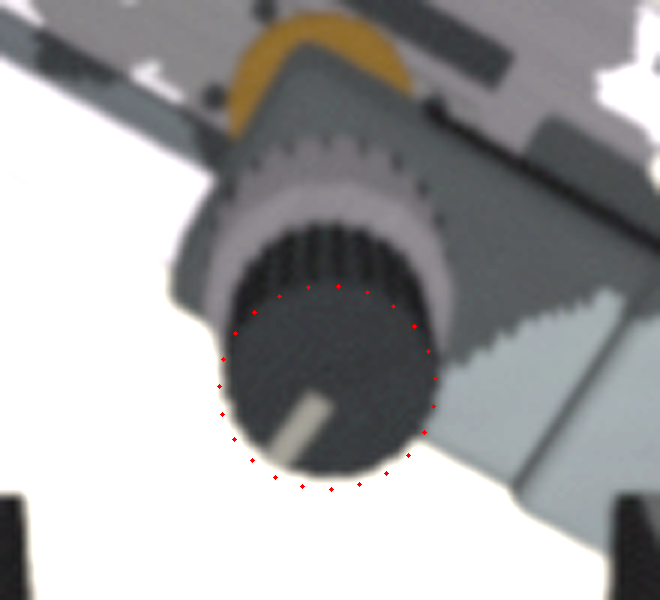

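Call:
{"api": "carry_out", "payload": {"motion": [[5,[0.1,0,3],0],[5,[0.1,0,5.5],0],[5,[0.1,0,6.8],0],[5,[0.1,0,7.4],0],[5,[0.1,0,7.4],0],[5,[0.1,0,7.4],0]], "newtons": 40}}

```text
time_s: 14.93
position: [0.5305, 0.1703, 0.1953]
tcp_rot: [180.0, 0.1, -151.1]
contact_force: [0.4, 0.3, -0.2]
finger_gap: 0.586
```

```bash
python3 look.py w13; python3 - <<'E'
from h import *
import pickle
c,s=pickle.load(open("w13.pkl","rb"))
im=cv2.resize(c["frame"][150:340,150:360],None,fx=3.7,fy=3.1,interpolation=cv2.INTER_CUBIC); im=cv2.convertScaleAbs(im,alpha=2.2)
cv2.imwrite("pics/w13c.png",im[...,::-1])
E
```

```text
14.9833 [0.5308 0.1705 0.1957] [ 1.8000e+02  1.0000e-01 -1.5105e+02] [ 0.6 -0.2  0.1] [ 0.02 -0.01 -0.03] 0.582
[[-0.484, -0.842, -0.238, 0.47], [0.875, -0.466, -0.132, 0.137], [0.0, -0.272, 0.962, 0.337], [0.0, 0.0, 0.0, 1.0]]
```

View pics/w13c.png

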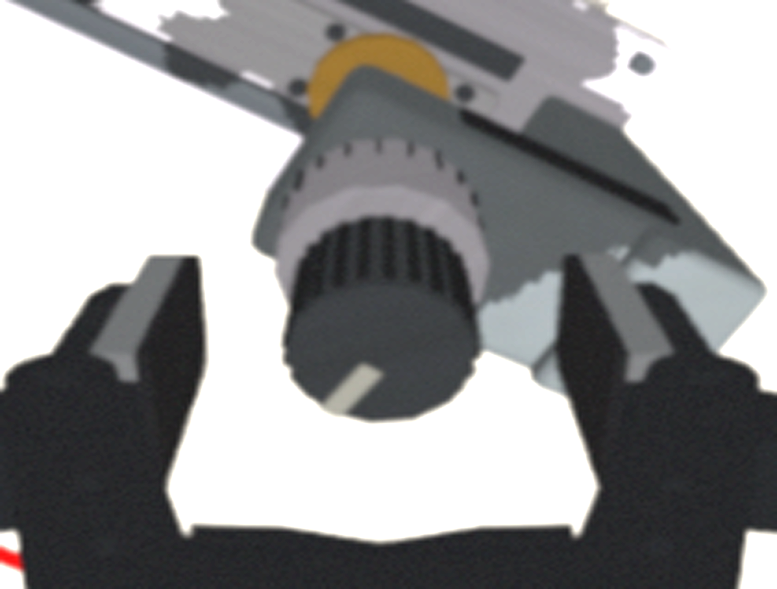

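```bash
python3 - <<'E'
from h import *
import pickle
c,s=pickle.load(open("w13.pkl","rb"))
from scipy.spatial.transform import Rotation as R
Rt=R.from_euler('xyz',s['tcp_rot'],degrees=True).as_matrix()
P=lambda u,v:((np.array(proj(c,s['position']+Rt@[u[0],u[1],u[2]],True))-[150,150])*[3.7,3.1]).round()
for x in(-.011,0,.011): print(x,[P((x,y,.215*-1+s['position'][2]),0) for y in(-.0245,0,.0245)])
E
```

```text
-0.011 [array([195., 419.]), array([381., 422.]), array([567., 420.])]
0 [array([188., 359.]), array([381., 362.]), array([573., 359.])]
0.011 [array([182., 295.]), array([381., 296.]), array([579., 295.])]
```

Call:
{"api": "carry_out", "payload": {"motion": [[5,[0.12,0,0.1],0],[2,[0.12,0,0.1],0],[2,[0.12,0,0.1],0],[2,[0.12,0,0.1],0],[2,[0.12,0,0.1],0],[2,[0.12,0,0.1],0]], "newtons": 40}}

```text
time_s: 15.48
position: [0.5293, 0.1696, 0.1942]
tcp_rot: [-180.0, 0.0, -151.0]
contact_force: [-0.8, -0.6, 4.6]
finger_gap: 0.274
```

```bash
cat > crop.py <<'E'
from h import *
import sys,pickle
n=sys.argv[1]
c,s=pickle.load(open(n+".pkl","rb"))
im=cv2.resize(c["frame"][170:300,190:320],None,fx=4.6,fy=4.6,interpolation=cv2.INTER_CUBIC); im=cv2.convertScaleAbs(im,alpha=2.4)
cv2.imwrite("pics/%sc.png"%n,im[...,::-1])
t=bot.read_state(); print(t['joint_positions'].round(1))
E
python3 look.py w14; python3 crop.py w14
```

```text
15.5333 [0.5293 0.1695 0.1942] [-1.7998e+02  5.0000e-02 -1.5102e+02] [-0.1 -1.4  6.1] [-0.22  0.25 -0.01] 0.277
[[-0.485, -0.842, -0.238, 0.469], [0.874, -0.467, -0.132, 0.136], [-0.0, -0.272, 0.962, 0.335], [0.0, 0.0, 0.0, 1.0]]
[ 20.3  37.6 -59.9 102.2  36.7  62.2  66.3]
```

View pics/w14c.png

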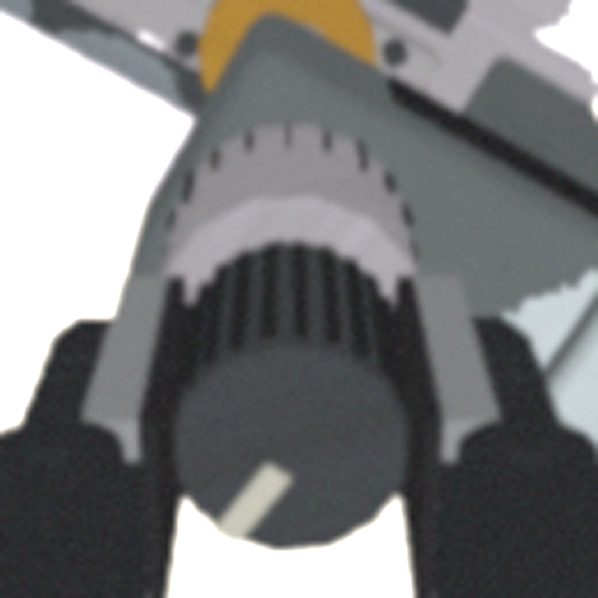

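Call:
{"api": "carry_out", "payload": {"motion": [[3.5,[0,0,0],0],[3.5,[0,0,-0.35],0],[3.5,[0,0,-0.35],0],[2,[0,0,-0.35],0],[2,[0,0,-0.35],0],[2,[0,0,-0.35],0],[2,[0,0,-0.35],0]], "newtons": 40}}

```text
time_s: 16.12
position: [0.5292, 0.1695, 0.1973]
tcp_rot: [-180.0, 0.0, -151.0]
contact_force: [-1.6, -0.6, 4.8]
finger_gap: 0.272
```

```bash
python3 look.py w15; python3 crop.py w15
```

```text
16.1667 [0.5292 0.1695 0.1973] [-1.8000e+02  2.0000e-02 -1.5101e+02] [-0.1  0.   4.8] [-0.07  0.16 -0.02] 0.277
[[-0.485, -0.842, -0.237, 0.469], [0.874, -0.467, -0.132, 0.136], [0.0, -0.271, 0.963, 0.339], [0.0, 0.0, 0.0, 1.0]]
[ 20.5  37.4 -60.1 102.1  36.4  62.5  66.5]
```

View pics/w15c.png

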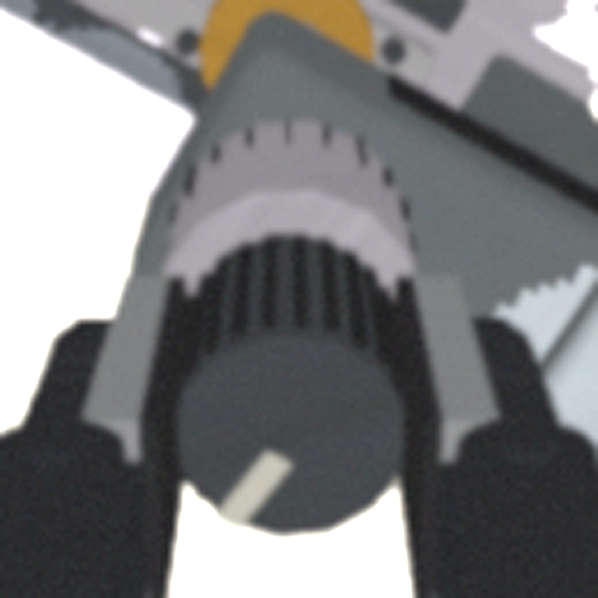

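Call:
{"api": "carry_out", "payload": {"motion": [[2,[0,0,0],0.1],[2,[0,0,0],0.2],[2,[0,0,0],0.3],[2,[0,0,0],0.4],[2,[0,0,0],0.5],[2,[0,0,0],0.6],[2,[0,0,0],0.6]]}}

```text
time_s: 16.75
position: [0.5289, 0.1706, 0.1973]
tcp_rot: [179.9, 0.0, 174.5]
contact_force: [-0.9, 3.2, 2.2]
finger_gap: 0.274
```

```bash
python3 look.py w16; python3 crop.py w16
```

```text
16.8 [0.5289 0.1706 0.1973] [1.7992e+02 3.0000e-02 1.7477e+02] [-1.1  3.5  3.4] [0.75 0.18 0.03] 0.274
[[0.096, -0.958, -0.27, 0.46], [0.995, 0.093, 0.024, 0.177], [0.002, -0.271, 0.962, 0.339], [0.0, 0.0, 0.0, 1.0]]
[ 16.   33.7 -52.5 102.3  30.7  59.4  36.6]
```

View pics/w16c.png

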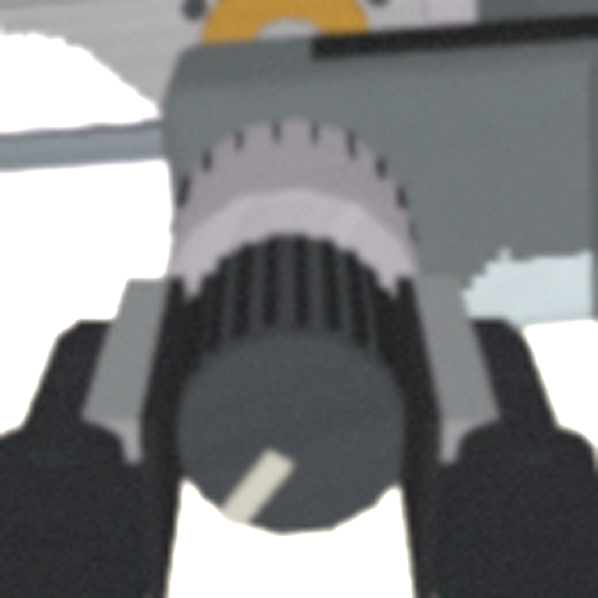

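```bash
cat > st.py <<'E'
from h import *
s=bot.read_state(); print(s['time_s'],s['position'].round(4),s['tcp_rot'].round(2),s['contact_force'].round(1),s['torque'].round(3),s['joint_positions'].round(0))
E
echo
```

Call:
{"api": "carry_out", "payload": {"motion": [[2,[0,0,0],0.1],[2,[0,0,0],0.2],[2,[0,0,0],0.3],[2,[0,0,0],0.3]]}}

```text
time_s: 17.13
position: [0.5291, 0.1711, 0.1973]
tcp_rot: [179.8, -0.0, 157.5]
contact_force: [0.3, 6.4, 0.4]
finger_gap: 0.273
```

```bash
python3 look.py w17; python3 crop.py w17
```

```text
17.1833 [0.5291 0.1711 0.1973] [ 1.7985e+02 -1.0000e-02  1.5773e+02] [-0.5  6.4  1.3] [1.27 0.02 0.06] 0.271
[[0.383, -0.889, -0.251, 0.465], [0.924, 0.369, 0.101, 0.197], [0.003, -0.271, 0.963, 0.339], [0.0, 0.0, 0.0, 1.0]]
[ 13.5  32.2 -48.7 102.4  28.   58.2  21.8]
```

View pics/w17c.png

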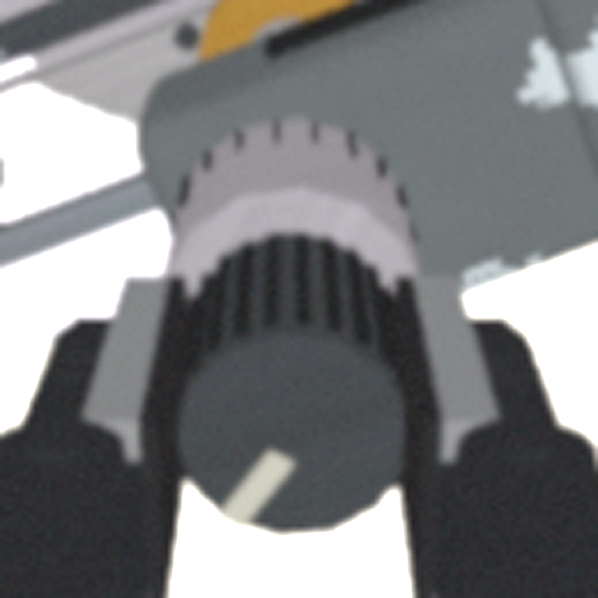

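Call:
{"api": "carry_out", "payload": {"motion": [[2,[0.07,0.17,0],0.1],[2,[0.07,0.17,0],0.2],[2,[0.07,0.17,0],0.3],[2,[0.07,0.17,0],0.3]]}}

```text
time_s: 17.52
position: [0.5294, 0.1718, 0.1973]
tcp_rot: [179.9, 0.0, 140.3]
contact_force: [0.6, 3.7, 3.1]
finger_gap: 0.275
```

```bash
python3 st.py
```

```text
17.5167 [0.5294 0.1718 0.1973] [1.7993e+02 2.0000e-02 1.4033e+02] [0.6 3.7 3.1] [ 0.791 -0.083  0.065] [ 11.  31. -45. 102.  25.  57.   6.]
```

Call:
{"api": "carry_out", "payload": {"motion": [[2,[0,0,0],0.1],[2,[0,0,0],0.2],[2,[0,0,0],0.3],[2,[0,0,0],0.3]]}}

```text
time_s: 17.85
position: [0.5298, 0.1722, 0.1973]
tcp_rot: [179.9, -0.0, 123.2]
contact_force: [1.9, 4.9, 0.6]
finger_gap: 0.275
```

```bash
python3 look.py w18; python3 crop.py w18
```

```text
17.9 [0.5298 0.1722 0.1973] [ 1.7986e+02 -2.0000e-02  1.2347e+02] [2.7 6.  1.5] [ 1.08 -0.54  0.02] 0.278
[[0.836, -0.527, -0.151, 0.491], [0.549, 0.806, 0.224, 0.229], [0.003, -0.27, 0.963, 0.339], [0.0, 0.0, 0.0, 1.0]]
[  8.1  29.7 -40.8 102.6  22.9  56.2  -8.5]
```

View pics/w18c.png

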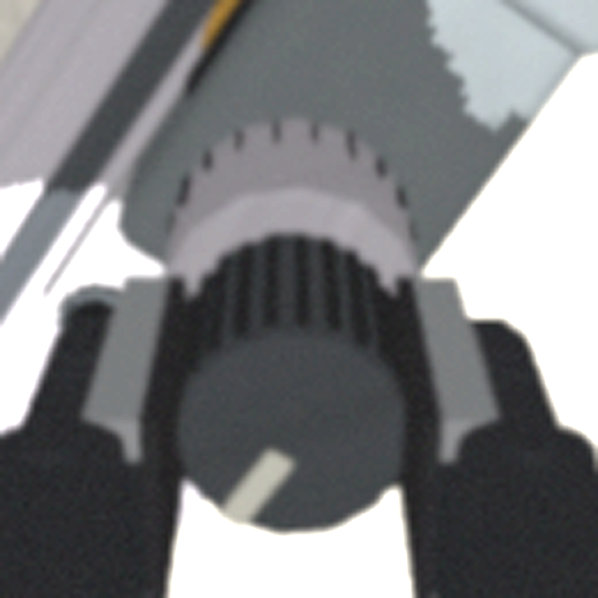

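Call:
{"api": "carry_out", "payload": {"motion": [[2,[0.1,0.12,0],0.1],[2,[0.1,0.12,0],0.2],[2,[0.1,0.12,0],0.3],[2,[0.1,0.12,0],0.3]]}}

```text
time_s: 18.23
position: [0.5304, 0.1726, 0.1973]
tcp_rot: [179.9, 0.0, 106.1]
contact_force: [2.8, 2.8, 2.3]
finger_gap: 0.274
```

```bash
python3 look.py w19; python3 crop.py w19
```

```text
18.2833 [0.5304 0.1727 0.1973] [1.7991e+02 3.0000e-02 1.0627e+02] [3.6 2.9 2.7] [ 0.48 -0.77  0.07] 0.274
[[0.961, -0.266, -0.077, 0.511], [0.277, 0.925, 0.259, 0.238], [0.002, -0.27, 0.963, 0.339], [0.0, 0.0, 0.0, 1.0]]
[  5.2  28.7 -36.8 102.6  20.5  55.5 -23.8]
```

View pics/w19c.png

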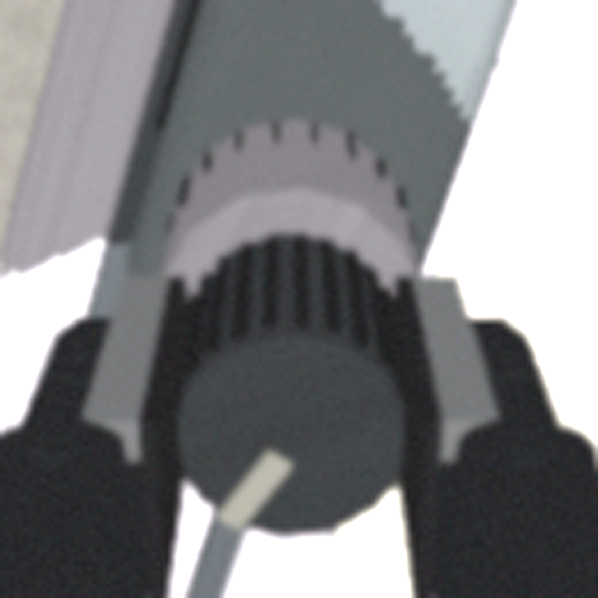

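Still carrying (the ticks keep their place against the knob).

Call:
{"api": "carry_out", "payload": {"motion": [[2,[0,0.1,0],0.1],[2,[0,0.1,0],0.2],[2,[0,0.1,0],0.2]]}}

```text
time_s: 18.53
position: [0.5309, 0.1728, 0.1972]
tcp_rot: [180.0, 0.0, 94.6]
contact_force: [1.6, 2.3, 4.6]
finger_gap: 0.275
```

```bash
python3 look.py w20; python3 crop.py w20
```

```text
18.5833 [0.5309 0.1728 0.1972] [1.7996e+02 2.0000e-02 9.4800e+01] [2.  2.8 4.5] [ 0.3  -0.53  0.03] 0.274
[[0.997, -0.077, -0.023, 0.525], [0.08, 0.96, 0.269, 0.241], [0.001, -0.27, 0.963, 0.339], [0.0, 0.0, 0.0, 1.0]]
[  3.4  28.1 -34.2 102.6  18.9  55.1 -33.9]
```

View pics/w20c.png

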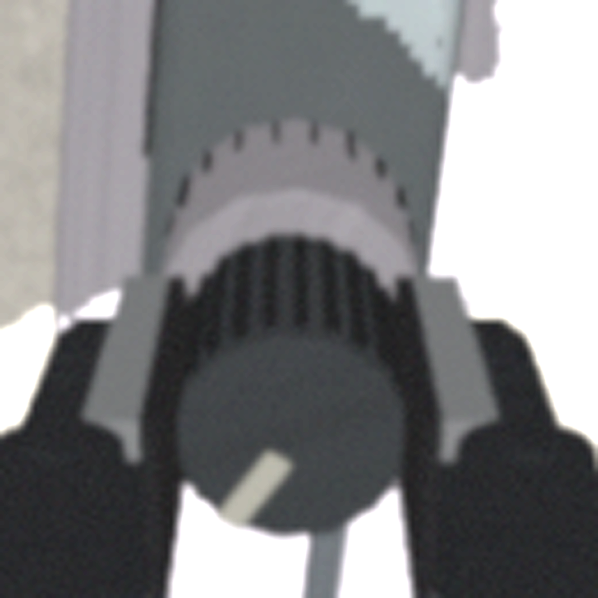

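```bash
cat > tick.py <<'E'
from h import *
import sys,pickle
def prof(n):
    c,_=pickle.load(open(n+".pkl","rb")); g=cv2.cvtColor(c["frame"],cv2.COLOR_RGB2GRAY)
    g=cv2.resize(g[194:206,225:285],None,fx=8,fy=8,interpolation=cv2.INTER_CUBIC)
    return g
def ticks(n):
    c,_=pickle.load(open(n+".pkl","rb")); g=cv2.cvtColor(c["frame"],cv2.COLOR_RGB2GRAY).astype(float)
    # row just inside ticks around centre
    r=g[198:201,236:274].mean(0); b=cv2.blur(r[None],(9,1))[0]; d=b-r
    pk=[i for i in range(1,len(d)-1) if d[i]>d[i-1] and d[i]>=d[i+1] and d[i]>6]
    return [round(236+i+0.5*(d[i-1]-d[i+1])/(d[i-1]-2*d[i]+d[i+1]),1) for i in pk]
for n in sys.argv[1:]: print(n,ticks(n))
E
python3 tick.py w15 w16 w17 w18 w19 w20
```

```text
w15 [np.float64(243.8), np.float64(252.1), np.float64(260.6), np.float64(267.9)]
w16 [np.float64(241.6), np.float64(249.7), np.float64(257.9), np.float64(265.9)]
w17 [np.float64(241.4), np.float64(249.8), np.float64(258.0), np.float64(265.9)]
w18 [np.float64(241.6), np.float64(249.7), np.float64(258.0), np.float64(265.9)]
w19 [np.float64(241.5), np.float64(249.6), np.float64(257.9), np.float64(265.9)]
w20 [np.float64(241.4), np.float64(249.5), np.float64(257.9), np.float64(265.8)]
```

Call:
{"api": "carry_out", "payload": {"motion": [[2,[0,0,0],0.1],[2,[0,0,0],0.2],[2,[0,0,0],0.2]]}}

```text
time_s: 18.83
position: [0.5312, 0.1727, 0.1973]
tcp_rot: [179.9, -0.0, 83.1]
contact_force: [3.9, 1.6, 3.0]
finger_gap: 0.277
```

```bash
python3 look.py w21; python3 tick.py w21
```

```text
18.8833 [0.5312 0.1728 0.1973] [179.91  -0.    83.33] [3.8 1.3 3.4] [ 0.3  -0.98  0.05] 0.274
[[0.993, 0.116, 0.03, 0.539], [-0.12, 0.956, 0.268, 0.24], [0.002, -0.27, 0.963, 0.339], [0.0, 0.0, 0.0, 1.0]]
w21 [np.float64(241.5), np.float64(249.6), np.float64(257.9), np.float64(265.8)]
```

Call:
{"api": "carry_out", "payload": {"motion": [[2,[0.05,0.1,0],0.1],[2,[0.05,0.1,0],0.2],[2,[0.05,0.1,0],0.2]]}}

```text
time_s: 19.13
position: [0.5318, 0.1728, 0.1972]
tcp_rot: [180.0, 0.0, 71.6]
contact_force: [2.6, 0.1, 5.1]
finger_gap: 0.276
```

```bash
python3 look.py w22; python3 tick.py w22
```

```text
19.1833 [0.5318 0.1728 0.1972] [1.7996e+02 5.0000e-02 7.1850e+01] [ 3.5 -0.2  5.1] [-0.04 -0.57  0.08] 0.278
[[0.949, 0.303, 0.084, 0.553], [-0.315, 0.914, 0.257, 0.237], [0.001, -0.27, 0.963, 0.338], [0.0, 0.0, 0.0, 1.0]]
w22 [np.float64(247.0), np.float64(255.5), np.float64(263.8)]
```

Call:
{"api": "carry_out", "payload": {"motion": [[2,[0,0,0],0.1],[2,[0,0,0],0.2],[2,[0,0,0],0.2]]}}

```text
time_s: 19.43
position: [0.5321, 0.1726, 0.1972]
tcp_rot: [179.9, 0.0, 60.2]
contact_force: [2.8, -0.8, 5.0]
finger_gap: 0.278
```

```bash
python3 look.py w23; python3 tick.py w23
```

```text
19.4833 [0.5321 0.1726 0.1972] [1.7993e+02 2.0000e-02 6.0420e+01] [ 3.1 -0.2  5.3] [-0.24 -0.94  0.08] 0.272
[[0.868, 0.478, 0.133, 0.565], [-0.497, 0.836, 0.235, 0.232], [0.002, -0.27, 0.963, 0.339], [0.0, 0.0, 0.0, 1.0]]
w23 [np.float64(242.7), np.float64(250.7), np.float64(259.1)]
```

Call:
{"api": "carry_out", "payload": {"motion": [[2,[0,0,0],0.1],[2,[0,0,0],0.2],[2,[0,0,0],0.26],[2,[0,0,0],0.26]]}}

```text
time_s: 19.82
position: [0.5325, 0.1723, 0.1972]
tcp_rot: [179.9, -0.0, 45.3]
contact_force: [5.3, -1.2, 5.1]
finger_gap: 0.271
```

```bash
python3 look.py w24; python3 tick.py w24; python3 crop.py w24
```

```text
19.8667 [0.5325 0.1723 0.1972] [ 1.7989e+02 -1.0000e-02  4.5480e+01] [ 5.2 -2.2  5. ] [-0.37 -1.16  0.1 ] 0.272
[[0.712, 0.677, 0.188, 0.58], [-0.702, 0.685, 0.193, 0.221], [0.002, -0.269, 0.963, 0.339], [0.0, 0.0, 0.0, 1.0]]
w24 [np.float64(244.0), np.float64(252.2), np.float64(260.7)]
[ -4.8  26.1 -23.2 102.9  12.6  53.5 -77.9]
```

View pics/w24c.png

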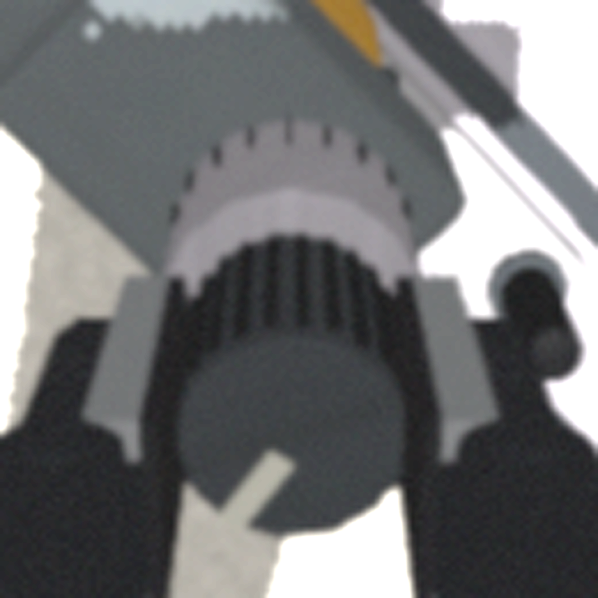

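Call:
{"api": "carry_out", "payload": {"motion": [[2,[0,0,0],0.07],[2,[0,0,0],0.07],[2,[0,0,0],0.07],[3,[0,0,0],0.07],[4.5,[0,0,0],0.07],[4.5,[0,0,0],0.07],[4.5,[0,0,-2],0.07],[4.5,[0,0,-5],0.07],[4.5,[0,0,-8],0.07],[4.5,[0,0,-8],0.07],[4.5,[0,0,-8],0.07]]}}

```text
time_s: 20.78
position: [0.5317, 0.1737, 0.2781]
tcp_rot: [180.0, -0.1, 41.2]
contact_force: [0.0, -0.5, -0.2]
finger_gap: 0.525
```

```bash
python3 look.py w25; python3 - <<'E'
from h import *
import pickle
c,s=pickle.load(open("w25.pkl","rb"))
im=cv2.resize(c["frame"][150:260,190:320],None,fx=6,fy=5.4,interpolation=cv2.INTER_CUBIC); im=cv2.convertScaleAbs(im,alpha=2.2)
cv2.imwrite("pics/w25c.png",im[...,::-1])
E
```

```text
20.8333 [0.5309 0.1733 0.2767] [-1.7998e+02  5.0000e-02  4.1210e+01] [ 0.4  0.2 -0. ] [-0.05  0.    0.02] 0.531
[[0.66, 0.724, 0.201, 0.582], [-0.752, 0.635, 0.177, 0.218], [0.001, -0.268, 0.963, 0.42], [0.0, 0.0, 0.0, 1.0]]
```

View pics/w25c.png

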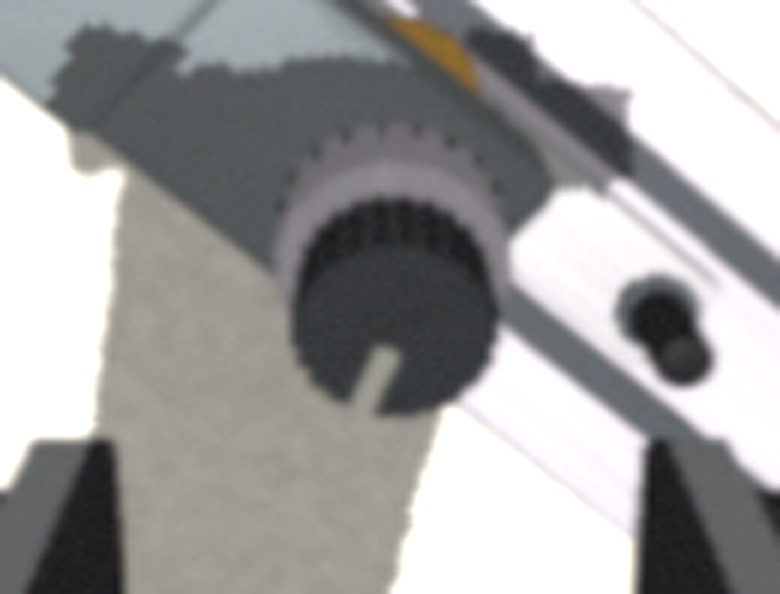

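Call:
{"api": "carry_out", "payload": {"motion": [[4.5,[-4,0.6,0],0],[4.5,[-8,1.2,0],0],[4.5,[-12,1.8,0],0],[4.5,[-15.4,2.4,0],0],[4.5,[-15.4,2.4,0],0],[4.5,[-15.4,2.4,0],0],[4.5,[-15.4,2.4,0],0]]}}

```text
time_s: 21.42
position: [0.4308, 0.0542, 0.2763]
tcp_rot: [-179.9, 0.1, 41.2]
contact_force: [0.4, 0.5, 0.2]
finger_gap: 0.526
```

```bash
python3 look.py w26; python3 - <<'E'
from h import *
import pickle
c,s=pickle.load(open("w26.pkl","rb"))
u,v=proj(c,[.530,.1695,.215],True); print(u,v)
u,v=int(u),int(v); v=max(v,45)
im=cv2.resize(c["frame"][v-45:v+55,u-50:u+60],None,fx=6,fy=6,interpolation=cv2.INTER_CUBIC); im=cv2.convertScaleAbs(im,alpha=2)
cv2.imwrite("pics/w26c.png",im[...,::-1]); print(u-50,v-45)
c=bot.capture("top"); pickle.dump(c,open("top26.pkl","wb"))
im=cv2.resize(c["frame"][190:265,95:245],None,fx=5,fy=5,interpolation=cv2.INTER_CUBIC); cv2.imwrite("pics/t26.png",im[...,::-1])
E
```

```text
21.4667 [0.4312 0.0548 0.2764] [-1.7993e+02  3.0000e-02  4.1200e+01] [-0.  -0.7  0.3] [ 0.02 -0.02 -0.01] 0.525
[[0.659, 0.724, 0.204, 0.482], [-0.753, 0.634, 0.177, 0.099], [-0.001, -0.271, 0.963, 0.417], [0.0, 0.0, 0.0, 1.0]]
221.5700611023709 -2.0453220030918544
171 0
```

View pics/w26c.png

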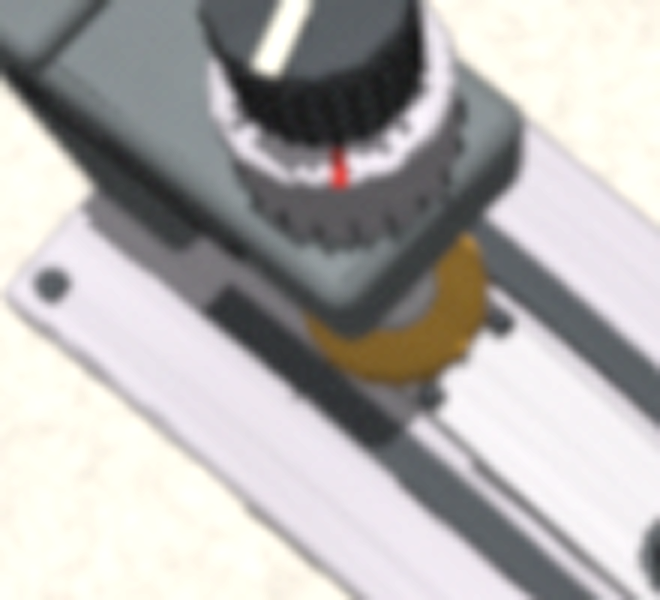

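View pics/t26.png

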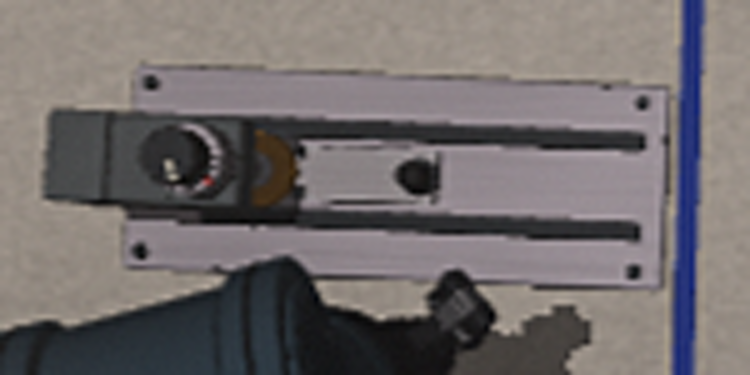

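```bash
python3 - <<'E'
from h import *
import pickle
c,s=pickle.load(open("w26.pkl","rb"))
Q=lambda u,v,z: onz(c,171+u/6-.4,v/6-.4,z,True)[:2]
a,b=Q(300,4,.215),Q(265,72,.215); d=b-a; sa=np.degrees(np.arctan2(d[1],d[0])); print("stripe",a,b,sa)
r1,r2=Q(340,152,.182),Q(340,186,.182); print("red",r1,r2)
d=r2-r1; print("red dir",np.degrees(np.arctan2(d[1],d[0])))
for ax in [(.5305,.170),(.530,.1685),(.5308,.168),(.531,.172)]:
    e=r2-ax; f=b-ax; print(ax,"r",np.hypot(*e),"red",np.degrees(np.arctan2(e[1],e[0])),"mark",np.degrees(np.arctan2(f[1],f[0])),np.hypot(*f))
# top view
c=pickle.load(open("top26.pkl","rb")); im=c["frame"].astype(int)[205:240,110:150]
m=(im[...,0]-im[...,1]>40)&(im[...,0]-im[...,2]>40); v,u=np.nonzero(m); w=(im[...,0]-im[...,1])[m]
ru=np.array([110+(u*w).sum()/w.sum(),205+(v*w).sum()/w.sum()]); print(ru, onz(c,*ru,.182))
T=lambda u,v,z: onz(c,u/5+95-.4,v/5+190-.4,z)[:2]
print("top knob c",T(172,156,.215),"stripe",T(167,160,.215),T(175,180,.215))
E
python3 - <<'E'
import cv2,pickle
c=pickle.load(open("top26.pkl","rb"))
im=cv2.resize(c["frame"][205:240,110:150],None,fx=16,fy=16,interpolation=cv2.INTER_CUBIC); cv2.imwrite("pics/t26b.png",cv2.convertScaleAbs(im,alpha=1.6)[...,::-1])
E
```

```text
stripe [0.52822134 0.16879384] [0.51916299 0.16601982] -162.97332225162762
red [0.52268908 0.16135096] [0.51903654 0.15810232]
red dir -138.34949741197627
(0.5305, 0.17) r 0.016521672334367892 red -133.9351554046954 mark -160.65490359455734 0.012015389578631607
(0.53, 0.1685) r 0.015109902811048495 red -136.5172111218906 mark -167.1091549911737 0.011117195201003408
(0.5308, 0.168) r 0.015373451832536432 red -139.92302120867535 mark -170.3428993037279 0.011804281283582614
(0.531, 0.172) r 0.01833766147507893 red -130.72267228175025 mark -153.1966021541282 0.013261874975924652
[136.26553672 225.71186441] [0.5212819  0.15843869 0.182     ]
top knob c [0.53105735 0.16714467] stripe [0.52919096 0.16932643] [0.52021727 0.1652487 ]
```

View pics/t26b.png

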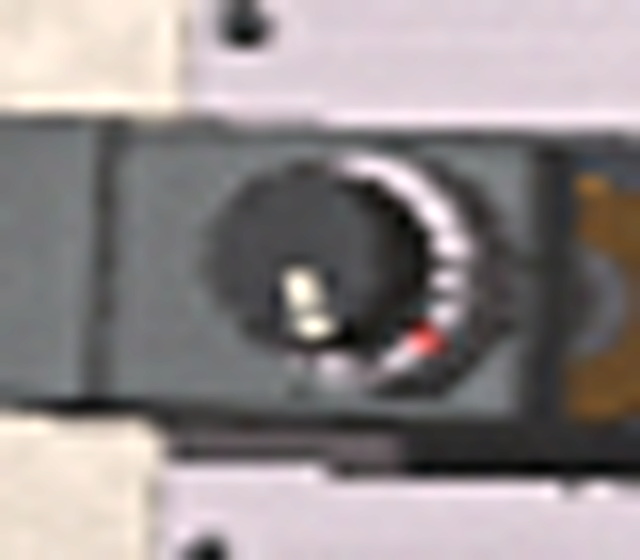

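```bash
python3 - <<'E'
from cell import bot
print(bot.close_job())
E
```

```text
the job is handed in; nothing more can be done
None
```

The brass washer is measured and left clamped. I handed the job in at about 21.5 s, with the arm clear of everything.

- **Nesting:** I laid the washer in the four-pin nest. It sat flat, with its top about 13 mm above the bar, which agrees with roughly 13.5 mm measured on the table.
- **Slide:** I pushed it by the post until it stopped dead. The push force rose to 19 N with no further movement.
- **Ratchet:** I turned the knob about 168° clockwise in all. The thimble ticks stood still and the resisting torque rose to about 0.08–0.10 N m. I turned it about 30° past the start of slip by my estimate, then let go.
- **Last check, stripe past the red line:** After release, the close wrist view gave the white stripe about 25–28° past the red line, up to about 30° depending on where the knob axis is placed. The required range is 15–45°. The top view showed the stripe past the line in the right direction, but I did not work out an angle from it.
- **Disagreements:** The different views placed the knob axis 1–3 mm apart, so the tool took up to about 6 N of side force while turning. I corrected the centring as I went.
- **Not rechecked:** I did not measure the other objects again at the end. I made no moves near them after picking up the washer.

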